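Airing the washed sharpening steel in the push-to-open knife box

ROBOT

A 6-joint arm with a two-finger parallel gripper is mounted at the origin on the work surface. World frame = base frame: x ahead of the robot, y to its left, z up, the work surface at z = 0. Lengths are in m, angles in rad, forces in N, time in s.
With the tool pointing down it reaches from about 0.35 to 0.975 m from the base axis. Payload 4.9 kg.
Tool frame: the origin (TCP) lies between the finger pads; the fingertips stand 8 mm ahead of it and the grasp point (between the pads) lies 11 mm behind it; z points along the fingers, y is the direction in which the jaws open and shut (so a half turn about z gives the same grasp; the last joint's range is limited). The gripper opens to 85 mm and grips with 20 to 120 N. Pads are 22 mm wide; open, the fingers measure 114 mm over their backs; the gripper's body (76 mm by 85 mm) begins 54 mm behind the grasp point. The pads swing forward as they close: fully open they stand 13 mm farther back than shut.
Start: joints at [-1.395, 0.053, 1.613, -0, 1.476, -0.119], TCP at [0.182, -0.598, 0.239] pointing down, gripper open.
Joint ranges: [-3.01, 3.01], [-1.01, 2.22], [0.06, 2.58], [-1.02, 4.17], [0.09, 2.62], [-3.14, 3.14]. Speed limits (rad/s): [2.57, 2.57, 3.14, 3.14, 3.14, 3.14].

INTERFACE

Orientations are given as a rotation vector (axis times angle).
In Python, from station import ctrl gives the robot as it stands. The module is installed in compiled form; this text tells all that it offers.
- The arm moves only by the shell command python3 -m creep 'ROWS' [FORCE]. ROWS is JSON, a list of rows, each an object with "hand": the opening, from 0 (shut) to 1 (fully open); "translation": the shift along the tool's x, y, z in cm, a list of three; "delta_rot": the turn, a rotation vector about the tool's x, y, z in degrees, a list of three. A call has 1 to 8 rows; each row shifts and turns the commanded pose from where the row before left it, along the tool's axes as they then stand; what a row does not reach is not made up. A row lasts 1/8 s, in which the tool goes at most 62.5 mm and 10.7 degrees, less where a joint would pass 70% of its speed; a pose out of reach is approached as far as the arm can. A call with a gripper value outside its range is refused whole. The fingers move at their own pace and stop on an object; FORCE is the grip in N (left out, the last holds). Time passes only in rows, so rows that do not move let the fingers close. It gives the time, the measured TCP pose, the force and the opening at its end, in the units of the state.
- ctrl.get_obs(): the state, without advancing time (a new reading comes with each control period).
- ctrl.get_image(name): name is "scene" or "top"; returns (picture, depth): 384x512x3 uint8, red, green, blue; 384x512 float32, m along the optical axis (not along the pixel's ray), 0 where there is no reading.
- ctrl.calibration(name): a dict with "fx", "fy", "cx", "cy" (pixels), "T" (4x4, takes a point from camera to world coordinates). Camera axes: x right, y up, looking along -z (the intrinsics and any distortion apply to the point x, -y, -z); pixel columns grow to the right and rows downward; lengths in m; the calibration is good to about 2 mm. A picture is of the moment at which its call begins. calibration takes no time and is no camera call.
- ctrl.finish_job(): hands the job in, once; it reports no verdict.
The state is a dict: "t": time; "q": joint angles; "dq": joint speeds; "effort": joint torques, N m; "tool_pos": TCP position; "tool_rot": TCP orientation; "contact_force": force on the tool from outside, world axes, zero at the start; "wrist_torque": the same for the moment, N m; "opening": finger opening in m.
Only numpy, scipy, OpenCV 4.12 (cv2) and the standard library are available. Lean on these libraries where they do the work, as an engineer would, in place of code of your own. Each camera call takes 0.05 s, during which the arm holds its last target.

TASK

The washed sharpening steel has been shoved handle-first under the cooling rack and belongs in the knife box on the bench. Press the box's lid down until its touch latch clicks, keep your fingers on it as it springs up and ease it open so that it never flies up; then put the steel away in the box's V-cradle, rod pointing to the blue back stop, lying on both flanks and pushed fully home against the stop. Let go of it, leave the lid standing open so that the box can dry, and do not shift the baskets, the flour dredger or the water bottle.

Things in the scene. Friction and masses are not known exactly. Their poses are not given: they have to be found in the camera images.
- lid (a joint): Angle of the knife box's sprung lid, rad: 0 shut and latched, negative while pressed below that (hard stop -0.034), growing as it opens; left alone it ends standing at about 1.9. After the click nothing opens while it is held down. On letting up, a spring lifts it (about 3 N at the press mark): it flies up at over 4 rad/s unless the fingers stay on it and rise slowly. It stays released: no second press.
- lid_press (a point): Centre of the blue round press mark (32 mm) on the lid's top face: 35 mm in from the free edge, 147 mm from the hinge line, 80 mm above the bench when shut. The latch clicks when the mark is about 3 mm down, which takes 6 to 9 N; the hard stop is at 5 mm, so a slow push of 12 to 15 N is sure. Moves with the lid: x along the hinge, y from the hinge to the free edge, z out of the top face.
- lid_hinge (a point): Middle of the lid's hinge line, 75 mm above the bench, along the long side of the box away from the rack. Opening is a positive turn about its x axis; its axes turn with the lid (as lid_press). The lid is a plate 246 mm along the hinge by 182 mm, 5 mm thick, white with aluminium edges; its underside lies on the hinge line's level when shut, its top face 5 mm higher.
- cradle_home (a point): Fixed point of the knife box on the axis of the seated rod, 36 mm above the bench, where the rod's tip meets the blue back stop (face at x = 0) when the steel is fully home. x points along the cradle into the stop, y to the box's latch side, z up. The white V-cradle, 60 mm wide, with two 45 degree flanks, runs from x = -104 mm to 0; its top is 13 mm above this axis and its groove 48 mm wide there.
- box_centre (a point): Middle of the steel knife box's rim, 68 mm above the bench; axes as cradle_home, which lies at x +110, y +19, z -32 mm from here. Box 246 mm (x) by 178 mm (y) outside, walls and floor 4 mm. Seated, the handle lies free from x = -88 to -8 mm. Two low knives (to 30 mm above the bench) lie at y below -38 mm; the touch latch stands at x 10 to 40 mm, y above 60 mm, up to the rim.
- steel_centre (a point): Mid-length of the sharpening steel, on its axis; x points to the rod's tip. 198 mm long, about 0.26 kg: bright round rod 16 mm thick, 112 mm long, rounded tip; square blue guard 34 mm wide, 6 mm thick; blue handle 80 mm long, 24 mm wide (y), 28 mm high (z). Balance point 12 mm from here towards the tip. On a bench it rests on guard and tip, the tip drooping 0.086 rad, this point 16 mm up.
- steel_rod (a point): Point on the rod's axis, 35 mm from the tip. It lies in the open at the start, when 75 to 95 mm of the rod stick out from under the rack's front and the rest of the rod, the guard and the handle are under the rack. Fingers have no room beside the rod once it is in the cradle, only beside the handle. Axes as steel_centre.
- steel_handle (a point): Middle of the handle, on its axis, 158 mm from the tip. Axes as steel_centre.
- steel_tip (a point): Tip of the rod, on the axis. Axes as steel_centre.
- rack_mouth (a point): Middle of the front edge of the fixed cooling rack, at the underside of its top, 78 mm above the bench (steel wire top 6 mm thick). The rack is 290 mm wide and 200 mm deep, on four 8 mm thick legs at its corners. x points into the rack, y along its front edge, z up. The baskets on it stand at least 30 mm behind the front edge.
- basket_stack: Two nested round cane proving baskets, 164 mm wide and 89 mm high together, on top of the rack; origin under their centre. Leave alone.
- basket: Round cane proving basket, 160 mm wide and 70 mm high, on the bench; origin under its centre. Leave alone.
- dredger: Stainless flour dredger, 72 mm wide and 103 mm high, standing on the bench; origin under its centre. Leave alone.
- mister: Clear water bottle with a blue cap, 64 mm wide and 150 mm high, standing on the bench; origin under its centre. Leave alone.
Not all that is in view belongs to the job. Of the things shaped like the part that bears steel_centre, the blue one is meant.

How it is judged:
By the outcome, as a careful person would: the job done as asked, in the order asked, and still so for the second after the job is handed in, with the robot touching nothing.
It also fails if it takes over 69 s, if anything falls off the work surface, if the arm or the gripper's body presses on something with over 40 N, if the wrist force passes 120 N, or if a joint passes its speed limit or range.

## Working session

There is one attempt and no reset: what is moved stays moved. The work goes in short steps, Python scripts to look and compute and a shell command to move; the robot and the scene stay as the last step left them, time stands still between calls to the robot, and variables do not carry over. Pictures are saved under pics/ and viewed, and the job is handed in when it is done.

```bash
mkdir -p pics; ls; python3 - <<'E'
from station import ctrl
import cv2,numpy as np
for n in("scene","top"):
    im,d=ctrl.get_image(n); cv2.imwrite(f"pics/{n}0.png",im[:,:,::-1]); np.savez(f"pics/{n}0.npz",im=im,d=d)
    c=ctrl.calibration(n); print(n,c)
o=ctrl.get_obs();print({k:np.round(v,3).tolist() for k,v in o.items()})
E
```

```text
pics
scene {'fx': 389.65576680044893, 'fy': 389.65576680044893, 'cx': 255.7995644159456, 'cy': 194.33130972582333, 'T': array([[ 0.34553744, -0.6213889 ,  0.70319251,  1.56693052],
       [ 0.93838831,  0.23326647, -0.25497868, -0.30313667],
       [-0.00559031,  0.74797232,  0.66370638,  1.06191338],
       [ 0.        ,  0.        ,  0.        ,  1.        ]])}
top {'fx': 425.46559193167803, 'fy': 425.46559193167803, 'cx': 259.5161121974661, 'cy': 188.94145050035246, 'T': array([[ 1.33191777e-02,  9.87063713e-01, -1.59774300e-01,
         3.39244396e-01],
       [-9.99909978e-01,  1.34074012e-02, -5.25863591e-04,
         4.84032817e-02],
       [ 1.62309727e-03,  1.59766921e-01,  9.87153431e-01,
         1.45629276e+00],
       [ 0.00000000e+00,  0.00000000e+00,  0.00000000e+00,
         1.00000000e+00]])}
{'t': 0.1, 'q': [-1.395, 0.053, 1.614, -0.0, 1.476, -0.119], 'dq': [0.001, -0.0, -0.002, 0.001, -0.001, 0.001], 'effort': [0.0, -39.491, -37.136, -0.0, 0.004, 0.0], 'tool_pos': [0.182, -0.597, 0.238], 'tool_rot': [-3.106, -0.461, 0.0], 'contact_force': [-0.3, -0.256, 0.329], 'wrist_torque': [0.016, -0.006, -0.002], 'opening': 0.085}
```

View pics/scene0.png

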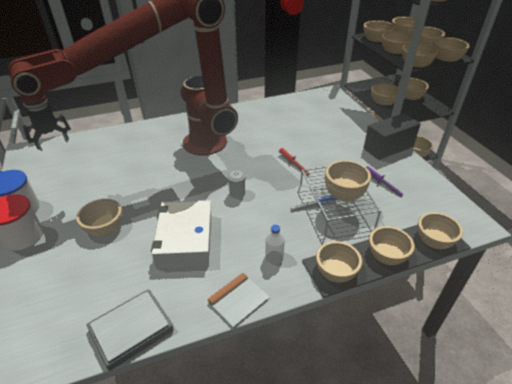

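View pics/top0.png

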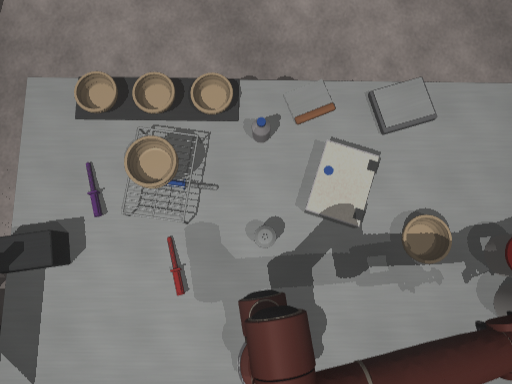

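The top view shows three steel-like things: red at about (176,265), purple at about (94,190), and blue under the rack, with its guard and handle near (178,184) and its rod out to about (217,187). The blue one is meant. The box lid is near (343,180) with its press mark at (328,170). I'll check the blue one in a close crop.

```bash
cat > h.py <<'E'
import numpy as np, cv2
from station import ctrl
def cal(n):
    c=ctrl.calibration(n); return c
def proj(n,P):
    c=cal(n); P=np.atleast_2d(P); T=np.linalg.inv(c["T"]); p=P@T[:3,:3].T+T[:3,3]
    return np.c_[c["fx"]*p[:,0]/-p[:,2]+c["cx"], c["fy"]*-p[:,1]/-p[:,2]+c["cy"]]
def unp(n,u,v,d):
    c=cal(n); p=np.stack([(u-c["cx"])/c["fx"]*d,-(v-c["cy"])/c["fy"]*d,-np.asarray(d,float)],-1)
    return p@c["T"][:3,:3].T+c["T"][:3,3]
def atz(n,u,v,z):
    c=cal(n); r=unp(n,u,v,1.0)-c["T"][:3,3]; o=c["T"][:3,3]; return o+r*(z-o[2])/r[...,2]
def load(n,k):
    f=np.load(f"pics/{n}{k}.npz"); return f["im"],f["d"]
def snap(n,k):
    im,d=ctrl.get_image(n); np.savez(f"pics/{n}{k}.npz",im=im,d=d); return im,d
def crop(im,u0,v0,u1,v1,s,name):
    c=cv2.resize(im[v0:v1,u0:u1],None,fx=s,fy=s,interpolation=cv2.INTER_CUBIC)
    cv2.imwrite(f"pics/{name}.png",c[:,:,::-1])
E
python3 - <<'E'
from h import *
im,d=load("top",0)
crop(im,110,110,240,235,6,"c_rack"); crop(im,290,120,400,240,5,"c_box")
print(proj("top",[0,0,0]))
# point cloud
v,u=np.mgrid[0:384,0:512]; P=unp("top",u,v,d)
for (a,b) in [(217,187),(210,186),(204,186),(178,184),(150,165),(265,236),(261,122),(427,240),(328,170),(343,180)]:
    print((a,b),np.round(P[b,a],3))
E
```

```text
[[272.28502273 363.68869728]]
(217, 187) [0.578 0.196 0.012]
(210, 186) [0.58  0.219 0.018]
(204, 186) [0.58  0.24  0.014]
(178, 184) [0.584 0.327 0.026]
(150, 165) [0.63  0.403 0.115]
(265, 236) [0.408 0.03  0.097]
(261, 122) [0.767 0.047 0.15 ]
(427, 240) [ 0.406 -0.518  0.012]
(328, 170) [ 0.629 -0.177  0.077]
(343, 180) [ 0.596 -0.226  0.076]
```

View pics/c_rack.png

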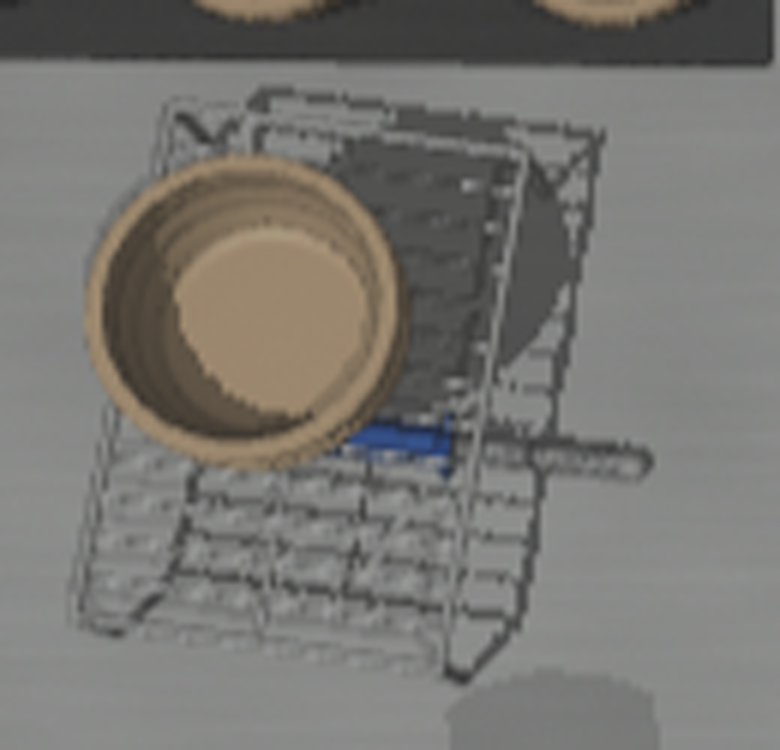

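View pics/c_box.png

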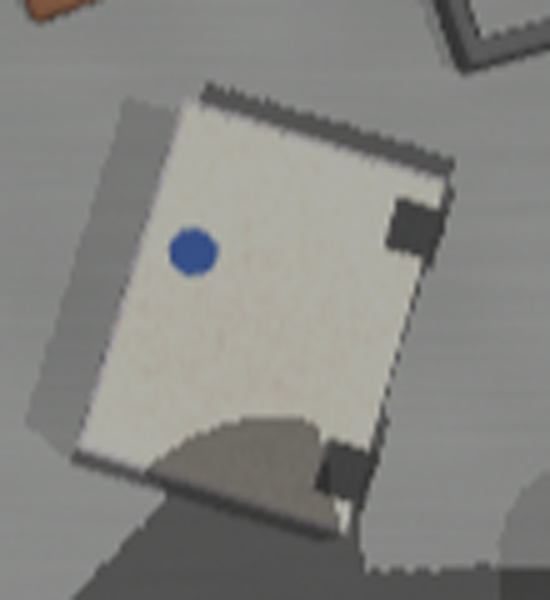

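The crop confirms the choice: the blue handle and guard are at about (184,184), with the bright rod out to the tip at about (218,187). In the box crop the press mark is at about (328,170), and the dark hinges are on the right side (-y). Next I'll measure both.

```bash
python3 - <<'E'
from h import *
import cv2
for n,w in (("top",(290,120,400,240)),("scene",(140,190,225,275))):
    im,d=load(n,0); v,u=np.mgrid[0:384,0:512]; P=unp(n,u,v,d)
    win=(u>w[0])&(u<w[2])&(v>w[1])&(v<w[3])
    m=win&(P[...,2]>.070)&(P[...,2]<.09)
    m=cv2.morphologyEx(m.astype(np.uint8),cv2.MORPH_OPEN,np.ones((3,3)))>0
    X=atz(n,u[m].astype(float),v[m].astype(float),.080)[:,:2].astype(np.float32)
    (c,s,a)=cv2.minAreaRect(X*1000); print(n,"rect",np.round(c),np.round(s),a, "z",np.median(P[m][:,2]))
    hsv=cv2.cvtColor(im,cv2.COLOR_RGB2HSV)
    b=win&(hsv[...,0]>100)&(hsv[...,0]<130)&(hsv[...,1]>110)
    print(" mark px",u[b].mean(),v[b].mean(),b.sum(),np.round(atz(n,u[b].mean(),v[b].mean(),.080),4), "depth",np.round(np.median(P[b],0),4))
    # steel rod
    if n=="top":
        r=(u>185)&(u<222)&(v>175)&(v<198)&(P[...,2]>.006)&(P[...,2]<.035)
    else:
        bb=(u>285)&(u<345)&(v>190)&(v<215)
        r=bb&(P[...,2]>.006)&(P[...,2]<.035)
    Q=P[r];
    q=Q[:,:2]; c0=q.mean(0); U,S,V=np.linalg.svd(q-c0); t=(q-c0)@V[0]
    print(" rod",len(Q),np.round(c0,4),np.round(V[0],3),np.round([t.min(),t.max()],4),"ends",np.round(c0+V[0]*t.min(),3),np.round(c0+V[0]*t.max(),3),"z",np.round(np.percentile(Q[:,2],[5,50,95]),3))
    bl=(hsv[...,0]>100)&(hsv[...,0]<130)&(hsv[...,1]>110)&(u>120 if n=="top" else u>295)&(u<222 if n=="top" else u<360)&(v>150)&(v<225)
    print(" blue px",u[bl].mean(),v[bl].mean(),bl.sum(),np.round(np.median(P[bl],0),3))
im,d=load("scene",0); crop(im,270,150,390,240,6,"s_rack")
E
```

```text
Traceback (most recent call last):
  File "h.py", line 12, in atz
    c=cal(n); r=unp(n,u,v,1.0)-c["T"][:3,3]; o=c["T"][:3,3]; return o+r*(z-o[2])/r[...,2]
                ~~~^^^^^^^^^^^
  File "h.py", line 9, in unp
    c=cal(n); p=np.stack([(u-c["cx"])/c["fx"]*d,-(v-c["cy"])/c["fy"]*d,-np.asarray(d,float)],-1)
                ~~~~~~~~^^^^^^^^^^^^^^^^^^^^^^^^^^^^^^^^^^^^^^^^^^^^^^^^^^^^^^^^^^^^^^^^^^^^^^^^
ValueError: all input arrays must have the same shape
```

```bash
sed -i 's/-np.asarray(d,float)\]/-np.asarray(d,float)+0*u]/; s/\*(z-o\[2\])\/r\[...,2\]/*((z-o[2])\/r[...,2])[...,None]/' h.py; cat > m1.py <<'E'
from h import *
import cv2
for n,w in (("top",(290,120,400,240)),("scene",(140,190,225,275))):
    im,d=load(n,0); v,u=np.mgrid[0:384,0:512]; P=unp(n,u,v,d)
    win=(u>w[0])&(u<w[2])&(v>w[1])&(v<w[3])
    m=win&(P[...,2]>.070)&(P[...,2]<.09)
    m=cv2.morphologyEx(m.astype(np.uint8),cv2.MORPH_OPEN,np.ones((3,3)))>0
    X=atz(n,u[m].astype(float),v[m].astype(float),.080)[:,:2].astype(np.float32)
    (c,s,a)=cv2.minAreaRect(X*1000); print(n,"rect",np.round(c),np.round(s),a, "z",np.median(P[m][:,2]))
    hsv=cv2.cvtColor(im,cv2.COLOR_RGB2HSV)
    b=win&(hsv[...,0]>100)&(hsv[...,0]<130)&(hsv[...,1]>110)
    print(" mark px",u[b].mean(),v[b].mean(),b.sum(),np.round(atz(n,u[b].mean(),v[b].mean(),.080),4), "depth",np.round(np.median(P[b],0),4))
    if n=="top":
        r=(u>185)&(u<222)&(v>175)&(v<198)&(P[...,2]>.006)&(P[...,2]<.035)
    else:
        bb=(u>285)&(u<345)&(v>190)&(v<215)
        r=bb&(P[...,2]>.006)&(P[...,2]<.035)
    Q=P[r];
    q=Q[:,:2]; c0=q.mean(0); U,S,V=np.linalg.svd(q-c0,full_matrices=False); t=(q-c0)@V[0]
    print(" rod",len(Q),np.round(c0,4),np.round(V[0],3),"ends",np.round(c0+V[0]*t.min(),3),np.round(c0+V[0]*t.max(),3),"z",np.round(np.percentile(Q[:,2],[5,50,95]),3))
    bl=(hsv[...,0]>100)&(hsv[...,0]<130)&(hsv[...,1]>110)&(u>(120 if n=="top" else 295))&(u<(222 if n=="top" else 360))&(v>150)&(v<225)
    print(" blue px",u[bl].mean(),v[bl].mean(),bl.sum(),np.round(np.median(P[bl],0),3))
im,d=load("scene",0); crop(im,270,150,390,240,6,"s_rack")
E
python3 m1.py
```

```text
top rect [ 589. -225.] [189. 249.] 72.77033233642578 z 0.07885868394602957
 mark px 328.17241379310343 170.0344827586207 58 [ 0.6283 -0.1767  0.08  ] depth [ 0.6287 -0.1766  0.0793]
 rod 148 [0.5827 0.2457] [0.057 0.998] ends [0.579 0.18 ] [0.586 0.302] z [0.008 0.016 0.023]
 blue px 177.0 182.83870967741936 62 [0.587 0.33  0.031]
scene rect [ 591. -224.] [189. 257.] 72.81451416015625 z 0.08181739261294807
 mark px 198.3448275862069 229.17241379310346 29 [ 0.627  -0.1743  0.08  ] depth [ 0.6304 -0.1745  0.0827]
 rod 225 [0.5887 0.2856] [-0.206 -0.979] ends [0.614 0.408] [0.57  0.198] z [0.006 0.019 0.033]
 blue px 325.7142857142857 198.78571428571428 14 [0.596 0.339 0.031]
```

View pics/s_rack.png

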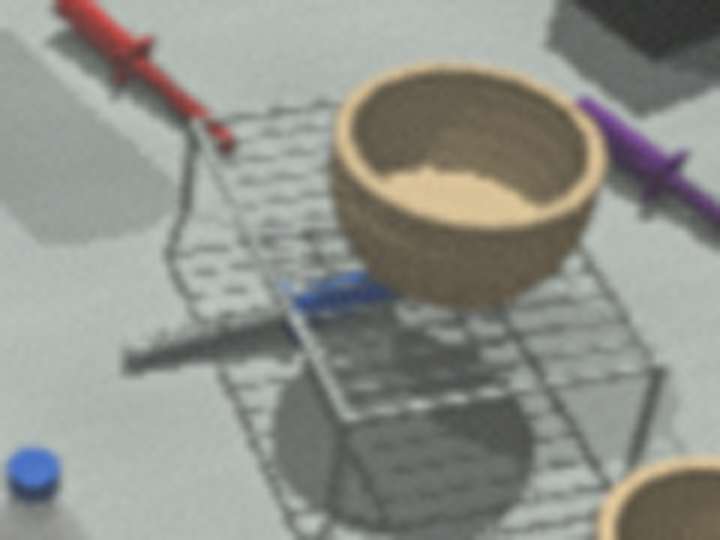

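Both cameras agree:
- **Lid:** centre (0.590, -0.2245), box x yaw -17.2°. The mark at (0.6275, -0.1755) sits 56–58 mm from the lid's centre line, against 56 expected.
- **Steel:** tip at about (0.578, 0.188), heading about -94°.

Now I'll go above the mark.

```bash
python3 -m creep '[{"hand":0,"translation":[5.49,-2.73,0],"delta_rot":[0,0,0]},{"hand":0,"translation":[5.49,-2.73,0],"delta_rot":[0,0,0]},{"hand":0,"translation":[5.49,-2.73,0],"delta_rot":[0,0,0]},{"hand":0,"translation":[5.49,-2.73,0],"delta_rot":[0,0,0]},{"hand":0,"translation":[5.49,-2.73,0],"delta_rot":[0,0,0]},{"hand":0,"translation":[5.49,-2.73,0],"delta_rot":[0,0,0]},{"hand":0,"translation":[5.49,-2.73,0],"delta_rot":[0,0,0]},{"hand":0,"translation":[5.49,-2.73,0],"delta_rot":[0,0,0]}]' 60
python3 -m creep '[{"hand":0,"translation":[5.49,-2.73,0],"delta_rot":[0,0,0]},{"hand":0,"translation":[5.49,-2.73,0],"delta_rot":[0,0,0]},{"hand":0,"translation":[0,0,3],"delta_rot":[0,0,8.5]},{"hand":0,"translation":[0,0,3],"delta_rot":[0,0,8.5]},{"hand":0,"translation":[0,0,3],"delta_rot":[0,0,8.5]},{"hand":0,"translation":[0,0,2],"delta_rot":[0,0,8.6]},{"hand":0,"translation":[0,0,0],"delta_rot":[0,0,0]}]'
cat > st.py <<'E'
from h import *
from scipy.spatial.transform import Rotation as R
o=ctrl.get_obs(); M=R.from_rotvec(o["tool_rot"]).as_matrix(); p=np.array(o["tool_pos"])
print("t",round(o["t"],2),"p",np.round(p,4),"F",np.round(o["contact_force"],1),"op",round(o["opening"],4),"q",np.round(o["q"],2))
print("toolx",np.round(M[:,0],3),"z",np.round(M[:,2],3),"yawx",round(np.degrees(np.arctan2(M[1,0],M[0,0])),1))
def to(t): return np.round((np.array(t)-p)@M*100,2)
E
python3 - <<'E'
from st import *
print(to([.6275,-.1755,.090]))
E
```

```text
t: 1.1
tool_pos: [0.5394, -0.2597, 0.2389]
tool_rot: [-3.107, -0.461, 0.001]
contact_force: [-0.3, -0.3, -0.4]
opening: -0.0002
t: 1.98
tool_pos: [0.6258, -0.1765, 0.1263]
tool_rot: [-3.105, 0.467, 0.009]
contact_force: [0.1, 0.3, 1.0]
opening: -0.0001
t 1.98 p [ 0.6258 -0.1765  0.1263] F [0.1 0.3 1. ] op -0.0001 q [-0.39  0.2   1.64 -0.    1.3   1.48]
toolx [ 0.956 -0.294 -0.006] z [-0.005  0.002 -1.   ] yawx -17.1
[ 0.15 -0.15  3.63]
```

```bash
python3 -m creep '[{"hand":0,"translation":[0.1,-0.1,1.2],"delta_rot":[0,0,0]},{"hand":0,"translation":[0,0,1.2],"delta_rot":[0,0,0]},{"hand":0,"translation":[0,0,0.8],"delta_rot":[0,0,0]},{"hand":0,"translation":[0,0,0.2],"delta_rot":[0,0,0]},{"hand":0,"translation":[0,0,0.2],"delta_rot":[0,0,0]}]'
python3 -m creep '[{"hand":0,"translation":[0,0,0.1],"delta_rot":[0,0,0]},{"hand":0,"translation":[0,0,0.1],"delta_rot":[0,0,0]}]'
```

```text
t: 2.6
tool_pos: [0.629, -0.1767, 0.0935]
tool_rot: [3.106, -0.47, 0.001]
contact_force: [0.7, -0.4, -0.5]
opening: 0.0001
t: 2.85
tool_pos: [0.6291, -0.1767, 0.0917]
tool_rot: [3.106, -0.47, 0.001]
contact_force: [0.2, 1.1, -0.3]
opening: 0.0
```

```bash
python3 -m creep '[{"hand":0,"translation":[0,0,0.1],"delta_rot":[0,0,0]},{"hand":0,"translation":[0,0,0.1],"delta_rot":[0,0,0]},{"hand":0,"translation":[0,0,0.1],"delta_rot":[0,0,0]}]'
python3 -m creep '[{"hand":0,"translation":[0,0,0.1],"delta_rot":[0,0,0]},{"hand":0,"translation":[0,0,0.0],"delta_rot":[0,0,0]}]'
```

```text
t: 3.22
tool_pos: [0.6288, -0.1766, 0.0883]
tool_rot: [-3.106, 0.47, 0.0]
contact_force: [0.1, 0.4, 2.2]
opening: -0.0
t: 3.48
tool_pos: [0.6289, -0.1766, 0.0878]
tool_rot: [3.106, -0.47, 0.0]
contact_force: [-2.3, 1.1, 3.5]
opening: -0.0
```

Contact begins at TCP z of about 0.088, as expected. I'll press on in small rows.

```bash
python3 -m creep '[{"hand":0,"translation":[0,0,0.1],"delta_rot":[0,0,0]},{"hand":0,"translation":[0,0,0.1],"delta_rot":[0,0,0]}]'
python3 -m creep '[{"hand":0,"translation":[0,0,0.1],"delta_rot":[0,0,0]},{"hand":0,"translation":[0,0,0.05],"delta_rot":[0,0,0]}]'
```

```text
t: 3.72
tool_pos: [0.629, -0.1766, 0.0863]
tool_rot: [-3.106, 0.47, 0.0]
contact_force: [-4.6, 1.6, 7.9]
opening: -0.0001
t: 3.98
tool_pos: [0.629, -0.1766, 0.085]
tool_rot: [3.106, -0.47, -0.0]
contact_force: [-3.8, 2.6, 7.3]
opening: 0.0001
```

```bash
python3 -m creep '[{"hand":0,"translation":[0,0,0.1],"delta_rot":[0,0,0]},{"hand":0,"translation":[0,0,0.1],"delta_rot":[0,0,0]}]'
python3 -m creep '[{"hand":0,"translation":[0,0,0.05],"delta_rot":[0,0,0]},{"hand":0,"translation":[0,0,0],"delta_rot":[0,0,0]}]'
```

```text
t: 4.22
tool_pos: [0.629, -0.1766, 0.0833]
tool_rot: [-3.106, 0.47, -0.0]
contact_force: [-4.2, 1.7, 9.5]
opening: 0.0004
t: 4.47
tool_pos: [0.629, -0.1766, 0.0831]
tool_rot: [3.106, -0.47, -0.0]
contact_force: [-5.6, 2.1, 10.1]
opening: 0.0001
```

```bash
python3 -m creep '[{"hand":0,"translation":[0,0,0.1],"delta_rot":[0,0,0]},{"hand":0,"translation":[0,0,0.1],"delta_rot":[0,0,0]},{"hand":0,"translation":[0,0,0],"delta_rot":[0,0,0]}]'
```

```text
t: 4.85
tool_pos: [0.6291, -0.1767, 0.0829]
tool_rot: [3.106, -0.47, -0.001]
contact_force: [-9.3, 2.9, 17.7]
opening: 0.0
```

It is on the hard stop: 17.7 N with no more travel, so the latch has clicked. Now I'll ease up, turning the tool rigidly with the lid about the hinge line. Per 3.44° row that is tool y +0.10 cm and z -0.88 cm. The first rows unload slowly.

```bash
python3 -m creep '[{"hand":0,"translation":[0,0,-0.1],"delta_rot":[0,0,0]},{"hand":0,"translation":[0,0,-0.15],"delta_rot":[0,0,0]},{"hand":0,"translation":[0,0,-0.2],"delta_rot":[0.7,0,0]},{"hand":0,"translation":[0,0.02,-0.2],"delta_rot":[0.7,0,0]},{"hand":0,"translation":[0,0.03,-0.3],"delta_rot":[1.1,0,0]}]'
```

```text
t: 5.48
tool_pos: [0.6288, -0.1771, 0.0888]
tool_rot: [-3.062, 0.463, -0.011]
contact_force: [-1.5, 1.2, 3.8]
opening: -0.0001
```

```bash
python3 -m creep '[{"hand":0,"translation":[0,0.05,-0.44],"delta_rot":[1.7,0,0]},{"hand":0,"translation":[0,0.1,-0.88],"delta_rot":[3.4,0,0]},{"hand":0,"translation":[0,0.1,-0.88],"delta_rot":[3.4,0,0]}]'; python3 st.py
```

```text
t: 5.85
tool_pos: [0.6276, -0.1812, 0.1111]
tool_rot: [-2.914, 0.441, -0.044]
contact_force: [-1.0, 2.5, 3.5]
opening: -0.0002
t 5.85 p [ 0.6276 -0.1812  0.1111] F [-1.   2.5  3.5] op -0.0002 q [-0.48  0.23  1.65  0.2   1.3   1.34]
toolx [ 0.955 -0.296  0.001] z [ 0.058  0.186 -0.981] yawx -17.2
```

```bash
python3 -m creep '[{"hand":0,"translation":[0,0.1,-0.88],"delta_rot":[3.4,0,0]},{"hand":0,"translation":[0,0.1,-0.88],"delta_rot":[3.4,0,0]},{"hand":0,"translation":[0,0.1,-0.88],"delta_rot":[3.4,0,0]},{"hand":0,"translation":[0,0.1,-0.88],"delta_rot":[3.4,0,0]},{"hand":0,"translation":[0,0.1,-0.88],"delta_rot":[3.4,0,0]},{"hand":0,"translation":[0,0.1,-0.88],"delta_rot":[3.4,0,0]}]'; cat > lid.py <<'E'
from st import *
ey=np.array([.296,.955,0]); H=np.array([.629,-.1766,0])-.147*ey
r=p-H; a,b=r@ey, p[2]-.075
print("yz from hinge",round(a,4),round(b,4),"theta from pos",round(np.degrees(np.arctan2(b,a)-np.arctan2(.013,.147)),1),"tilt",round(np.degrees(np.arctan2(M[:,2]@ey,-M[2,2])),1),"rad",round(np.hypot(a,b),4),"want",round(np.hypot(.147,.013),4))
E
python3 lid.py
```

```text
t: 6.6
tool_pos: [0.6209, -0.2041, 0.1588]
tool_rot: [-2.565, 0.388, -0.113]
contact_force: [-0.2, 0.8, 2.7]
opening: 0.0003
t 6.6 p [ 0.6209 -0.2041  0.1588] F [-0.2  0.8  2.7] op 0.0003 q [-0.64  0.25  1.6   0.52  1.5   1.14]
toolx [ 0.955 -0.297  0.002] z [ 0.157  0.5   -0.852] yawx -17.2
yz from hinge 0.1182 0.0838 theta from pos 30.3 tilt 31.6 rad 0.1449 want 0.1476
```

```bash
python3 -m creep '[{"hand":0,"translation":[0,0.09,-0.88],"delta_rot":[3.4,0,0]},{"hand":0,"translation":[0,0.09,-0.88],"delta_rot":[3.4,0,0]},{"hand":0,"translation":[0,0.09,-0.88],"delta_rot":[3.4,0,0]},{"hand":0,"translation":[0,0.09,-0.88],"delta_rot":[3.4,0,0]},{"hand":0,"translation":[0,0.09,-0.88],"delta_rot":[3.4,0,0]},{"hand":0,"translation":[0,0.09,-0.88],"delta_rot":[3.4,0,0]}]'; python3 lid.py
```

```text
t: 7.35
tool_pos: [0.6094, -0.2407, 0.1952]
tool_rot: [-2.215, 0.336, -0.166]
contact_force: [-0.2, -0.0, 1.3]
opening: -0.0
t 7.35 p [ 0.6094 -0.2407  0.1952] F [-0.2 -0.   1.3] op -0.0 q [-0.79  0.35  1.52  0.78  1.74  1.02]
toolx [ 0.955 -0.297  0.002] z [ 0.235  0.752 -0.616] yawx -17.3
yz from hinge 0.0799 0.1202 theta from pos 51.3 tilt 51.9 rad 0.1444 want 0.1476
```

```bash
python3 -m creep '[{"hand":0,"translation":[0,0.07,-0.88],"delta_rot":[3.4,0,0]},{"hand":0,"translation":[0,0.07,-0.88],"delta_rot":[3.4,0,0]},{"hand":0,"translation":[0,0.07,-0.88],"delta_rot":[3.4,0,0]},{"hand":0,"translation":[0,0.07,-0.88],"delta_rot":[3.4,0,0]}]'; python3 lid.py; python3 -c "
from h import *
im,d=snap('scene',1); crop(im,60,90,300,300,3,'lid1')"
```

```text
t: 7.85
tool_pos: [0.6, -0.2704, 0.2112]
tool_rot: [-1.981, 0.301, -0.195]
contact_force: [0.8, -0.3, 1.4]
opening: 0.0002
t 7.85 p [ 0.6    -0.2704  0.2112] F [ 0.8 -0.3  1.4] op 0.0002 q [-0.87  0.45  1.47  0.94  1.89  0.99]
toolx [ 0.955 -0.298  0.001] z [ 0.271  0.869 -0.415] yawx -17.3
yz from hinge 0.0488 0.1362 theta from pos 65.2 tilt 65.5 rad 0.1447 want 0.1476
```

View pics/lid1.png

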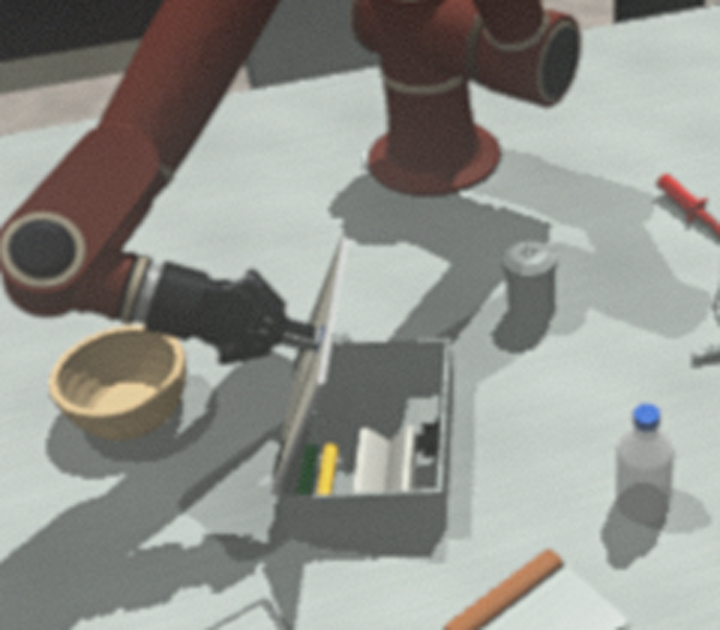

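```bash
python3 -m creep '[{"hand":0,"translation":[0,0.07,-0.87],"delta_rot":[3.4,0,0]},{"hand":0,"translation":[0,0.07,-0.87],"delta_rot":[3.4,0,0]},{"hand":0,"translation":[0,0.07,-0.87],"delta_rot":[3.4,0,0]},{"hand":0,"translation":[0,0.07,-0.87],"delta_rot":[3.4,0,0]},{"hand":0,"translation":[0,0.07,-0.87],"delta_rot":[3.4,0,0]},{"hand":0,"translation":[0,0.07,-0.87],"delta_rot":[3.4,0,0]}]'; python3 lid.py
```

```text
t: 8.65
tool_pos: [0.5849, -0.3186, 0.2216]
tool_rot: [-1.629, 0.248, -0.231]
contact_force: [-0.4, 0.4, -1.2]
opening: -0.0
t 8.65 p [ 0.5849 -0.3186  0.2216] F [-0.4  0.4 -1.2] op -0.0 q [-0.95  0.62  1.38  1.19  2.11  1.01]
toolx [ 0.955 -0.297  0.   ] z [ 0.296  0.952 -0.072] yawx -17.3
yz from hinge -0.0017 0.1466 theta from pos 85.6 tilt 85.9 rad 0.1466 want 0.1476
```

```bash
python3 -m creep '[{"hand":0,"translation":[0,0.08,-0.77],"delta_rot":[3,0,0]},{"hand":0,"translation":[0,0.08,-0.77],"delta_rot":[3,0,0]},{"hand":0,"translation":[0,0.08,-0.77],"delta_rot":[3,0,0]},{"hand":0,"translation":[0,0.08,-0.77],"delta_rot":[3,0,0]},{"hand":0,"translation":[0,0.08,-0.77],"delta_rot":[3,0,0]}]'; python3 lid.py; python3 -c "
from h import *
im,d=snap('scene',2); crop(im,60,90,300,300,3,'lid2')"
```

```text
t: 9.28
tool_pos: [0.5737, -0.355, 0.2164]
tool_rot: [-1.37, 0.208, -0.252]
contact_force: [-0.2, 0.9, 0.5]
opening: 0.0002
t 9.28 p [ 0.5737 -0.355   0.2164] F [-0.2  0.9  0.5] op 0.0002 q [-0.98  0.76  1.31  1.39  2.26  1.07]
toolx [ 0.955 -0.297 -0.   ] z [0.292 0.938 0.189] yawx -17.3
yz from hinge -0.0398 0.1414 theta from pos 100.7 tilt 100.9 rad 0.1469 want 0.1476
```

View pics/lid2.png

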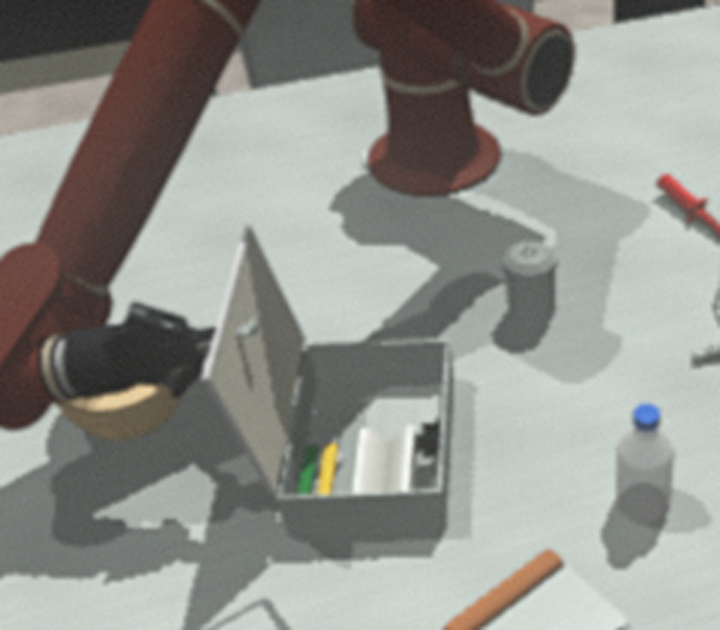

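```bash
python3 -m creep '[{"hand":0,"translation":[0,0.05,-0.6],"delta_rot":[0,0,0]},{"hand":0,"translation":[0,0.07,-0.6],"delta_rot":[0,0,0]},{"hand":0,"translation":[0,0.1,-0.6],"delta_rot":[0,0,0]},{"hand":0,"translation":[0,0.1,-0.5],"delta_rot":[0,0,0]},{"hand":0,"translation":[0,0.1,-0.5],"delta_rot":[0,0,0]},{"hand":0,"translation":[0,0.1,-0.5],"delta_rot":[0,0,0]}]'; python3 -c "
from lid import *
im,d=snap('scene',3); crop(im,60,90,300,300,3,'lid3')
v,u=np.mgrid[0:384,0:512];P=unp('scene',u,v,d)
m=(u>125)&(u<165)&(v>165)&(v<250)&(P[...,2]>.1)&(P[...,2]<.27)
Q=P[m]; yy=(Q-H)@ey; zz=Q[:,2]-.075; xx=(Q-H)@np.array([.955,-.296,0])
g=(yy>-.09)&(yy<.03)&(abs(xx)<.15); print(g.sum(), np.degrees(np.median(np.arctan2(zz[g],yy[g]))), np.polyfit(zz[g],yy[g],1))
"
```

```text
t: 10.07
tool_pos: [0.5643, -0.3849, 0.2055]
tool_rot: [-1.371, 0.208, -0.251]
contact_force: [-0.3, 0.0, -0.3]
opening: 0.0002
t 10.07 p [ 0.5643 -0.3849  0.2055] F [-0.3  0.  -0.3] op 0.0002 q [-1.01  0.81  1.26  1.38  2.28  1.07]
toolx [ 0.955 -0.296  0.   ] z [0.291 0.938 0.187] yawx -17.2
yz from hinge -0.0711 0.1305 theta from pos 113.5 tilt 100.8 rad 0.1486 want 0.1476
1688 106.11315291669995 [-0.30169974  0.00144724]
```

View pics/lid3.png

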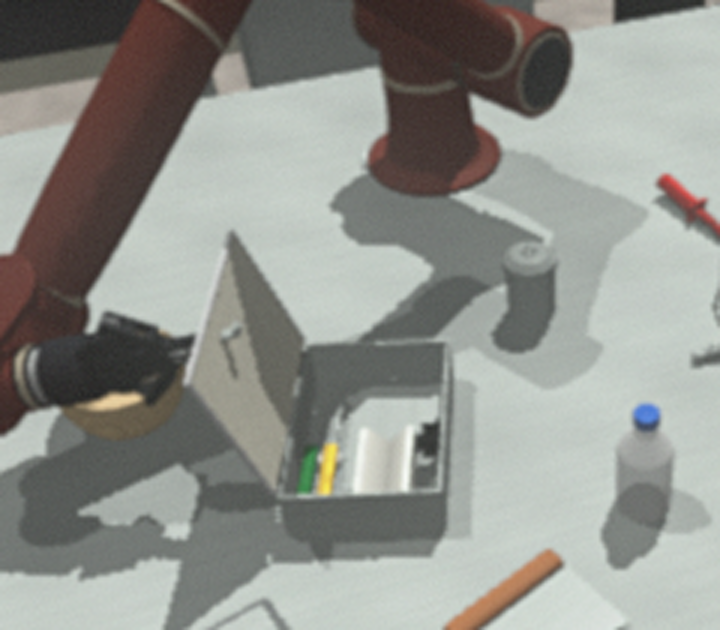

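The lid stands at about 107° (1.87 rad) with zero contact force. I'll retreat, go up and untilt.

```bash
python3 -m creep '[{"hand":0,"translation":[0,-0.5,-2],"delta_rot":[0,0,0]},{"hand":0,"translation":[0,-5,-1],"delta_rot":[0,0,0]},{"hand":0,"translation":[0,-5,0],"delta_rot":[-5,0,0]},{"hand":0,"translation":[0,-3,0],"delta_rot":[-10,0,0]},{"hand":0.6,"translation":[0,0,0],"delta_rot":[-10,0,0]},{"hand":0.6,"translation":[0,0,0],"delta_rot":[-10,0,0]},{"hand":0.6,"translation":[0,0,0],"delta_rot":[-10,0,0]},{"hand":0.6,"translation":[0,0,0],"delta_rot":[-10,0,0]}]';python3 -m creep '[{"hand":0.6,"translation":[0,0,0],"delta_rot":[-10,0,0]},{"hand":0.6,"translation":[0,0,0],"delta_rot":[-10,0,0]},{"hand":0.6,"translation":[0,0,0],"delta_rot":[-10,0,0]},{"hand":0.6,"translation":[0,0,0],"delta_rot":[-10,0,0]},{"hand":0.6,"translation":[0,0,0],"delta_rot":[-10,0,0]},{"hand":0.6,"translation":[0,0,0],"delta_rot":[-6,0,0]}]'; python3 lid.py
```

```text
t: 11.12
tool_pos: [0.5487, -0.4351, 0.3334]
tool_rot: [-2.327, 0.352, -0.149]
contact_force: [0.3, -0.6, 0.8]
opening: 0.0512
t: 11.88
tool_pos: [0.5495, -0.4334, 0.334]
tool_rot: [2.928, -0.441, -0.038]
contact_force: [-0.3, 1.0, 0.5]
opening: 0.0509
t 11.88 p [ 0.5495 -0.4334  0.334 ] F [-0.3  1.   0.5] op 0.0509 q [-0.71  0.15  1.36 -0.17  1.56  1.16]
toolx [ 0.956 -0.294  0.001] z [-0.052 -0.173 -0.984] yawx -17.1
yz from hinge -0.1218 0.259 theta from pos 110.1 tilt -10.4 rad 0.2862 want 0.1476
```

```bash
python3 -m creep '[{"hand":0.5,"translation":[0,0,0],"delta_rot":[10.4,0,0]},{"hand":0.5,"translation":[0,-6,0],"delta_rot":[0,0,-10]},{"hand":0.5,"translation":[0,-6,0],"delta_rot":[0,0,-10]},{"hand":0.5,"translation":[0,-6,0],"delta_rot":[0,0,-10]},{"hand":0.5,"translation":[2,-5,0],"delta_rot":[0,0,-10]},{"hand":0.5,"translation":[4,-4,0],"delta_rot":[0,0,-10]}]'; python3 st.py; python3 - <<'E'
from h import *
im,d=snap("top",4); crop(im,150,150,240,220,8,"t4"); im2,d2=snap("scene",4)
n="top";v,u=np.mgrid[0:384,0:512]; P=unp(n,u,v,d)
r=(u>194)&(u<222)&(v>178)&(v<196)&(P[...,2]>.007)&(P[...,2]<.03)
for uu in range(194,222):
    k=r&(u==uu)
    if k.sum(): print(uu,v[k].min(),v[k].max(),np.round(P[k].mean(0),4))
n="scene";P=unp(n,u,v,d2)
r=(u>285)&(u<320)&(v>195)&(v<220)&(P[...,2]>.007)&(P[...,2]<.03)
print("scene")
for uu in range(285,320,2):
    k=r&(u==uu)
    if k.sum(): print(uu,v[k].min(),v[k].max(),np.round(P[k].mean(0),4))
E
```

```text
t: 12.62
tool_pos: [0.6008, -0.1503, 0.3344]
tool_rot: [-3.009, -0.894, -0.004]
contact_force: [1.4, -0.7, -0.3]
opening: 0.0428
t 12.62 p [ 0.6008 -0.1503  0.3344] F [ 1.4 -0.7 -0.3] op 0.0428 q [-0.37  0.    1.51  0.    1.63  0.63]
toolx [0.838 0.546 0.003] z [ 0.002  0.003 -1.   ] yawx 33.1
195 183 187 [0.5827 0.2705 0.018 ]
196 183 187 [0.5831 0.2675 0.0157]
197 183 187 [0.583  0.2639 0.0169]
198 183 187 [0.5824 0.2599 0.0205]
199 183 192 [0.5792 0.257  0.016 ]
200 183 191 [0.5798 0.2536 0.0158]
201 183 187 [0.5833 0.2503 0.016 ]
202 183 187 [0.5835 0.2469 0.0154]
203 184 187 [0.5822 0.2437 0.0132]
204 184 188 [0.5801 0.2399 0.0154]
205 184 188 [0.58   0.2364 0.0163]
206 184 187 [0.5816 0.2329 0.0172]
207 184 188 [0.5802 0.2296 0.0157]
208 181 188 [0.5836 0.2266 0.0129]
209 184 188 [0.5806 0.2229 0.014 ]
210 184 188 [0.5806 0.2195 0.014 ]
211 184 188 [0.5806 0.216  0.0143]
212 184 188 [0.5807 0.2126 0.0138]
213 185 188 [0.5792 0.2093 0.0126]
214 185 188 [0.5789 0.2056 0.0148]
215 180 188 [0.5841 0.2026 0.0117]
216 185 188 [0.579  0.1991 0.0114]
217 186 187 [0.5801 0.1959 0.0085]
220 190 190 [0.5681 0.1853 0.0084]
scene
287 206 206 [0.5585 0.1929 0.008 ]
291 203 210 [0.576 0.202 0.013]
293 207 209 [0.5858 0.2059 0.0171]
295 198 209 [0.5748 0.2195 0.016 ]
297 205 209 [0.584  0.2239 0.0149]
299 205 208 [0.5852 0.2318 0.016 ]
301 204 208 [0.5861 0.2399 0.0168]
303 204 207 [0.5889 0.247  0.0196]
305 203 207 [0.5894 0.2553 0.02  ]
307 202 213 [0.5904 0.2639 0.0155]
309 202 215 [0.5982 0.2686 0.0165]
311 202 213 [0.5972 0.2777 0.0174]
313 201 205 [0.5915 0.2888 0.0215]
315 201 215 [0.6028 0.292  0.0199]
317 203 204 [0.5909 0.3075 0.0122]
319 202 207 [0.6039 0.3094 0.0149]
```

View pics/t4.png

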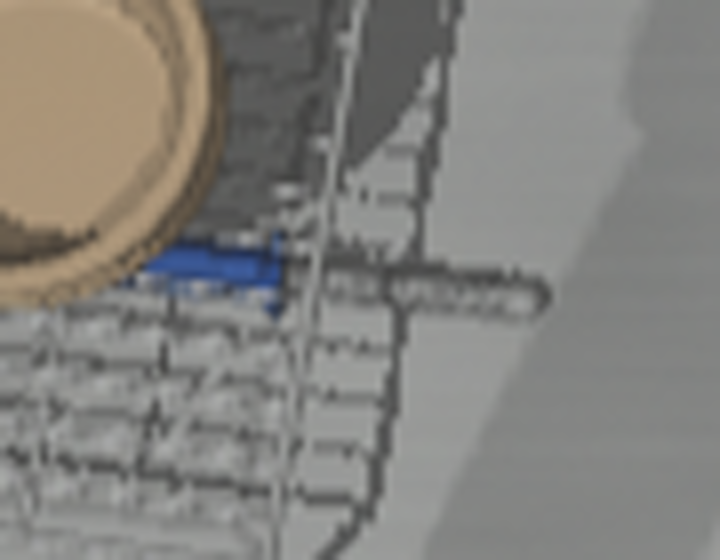

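```bash
python3 - <<'E'
from st import *
print("rack front near steel:",atz("top",np.array([191.]),np.array([183.]),.081), "leg feet line",atz("top",np.array([200.]),np.array([187.]),0.0))
print("tip",atz("top",np.array([218.7]),np.array([187.]),.008))
print(to([.5815,.213,.10]), 85.5)
E
```

```text
t 12.72 p [ 0.6021 -0.1473  0.3342] F [ 0.5 -0.5 -0.1] op 0.0426 q [-0.36  0.    1.51  0.01  1.63  0.63]
toolx [0.836 0.548 0.004] z [ 0.002  0.005 -1.   ] yawx 33.2
rack front near steel: [[0.57853329 0.27418362 0.081     ]] leg feet line [[0.57896851 0.25572026 0.        ]]
tip [[0.57852821 0.19008109 0.008     ]]
[ 17.92 -31.19  23.61] 85.5
```

```bash
python3 -m creep '[{"hand":0.5,"translation":[2.98,-5.2,0],"delta_rot":[0,0,0]},{"hand":0.5,"translation":[2.98,-5.2,0],"delta_rot":[0,0,0]},{"hand":0.5,"translation":[2.98,-5.2,0],"delta_rot":[0,0,0]},{"hand":0.5,"translation":[2.98,-5.2,0],"delta_rot":[0,0,0]},{"hand":0.5,"translation":[2.98,-5.2,0],"delta_rot":[0,0,0]},{"hand":0.5,"translation":[2.98,-5.2,0],"delta_rot":[0,0,0]}]';python3 -m creep '[{"hand":0.5,"translation":[0,0,4],"delta_rot":[0,0,-10.4]},{"hand":0.5,"translation":[0,0,5],"delta_rot":[0,0,-10.4]},{"hand":0.5,"translation":[0,0,5],"delta_rot":[0,0,-10.4]},{"hand":0.5,"translation":[0,0,5],"delta_rot":[0,0,-10.4]},{"hand":0.5,"translation":[0,0,4],"delta_rot":[0,0,-10.4]},{"hand":0.5,"translation":[0,0,0],"delta_rot":[0,0,0]}]'; python3 -c "
from st import *
print(to([.5815,.213,.012]))
im,d=snap('top',5); crop(im,150,130,260,230,7,'t5')"
```

```text
t: 13.48
tool_pos: [0.5822, 0.2082, 0.3352]
tool_rot: [-3.012, -0.884, -0.003]
contact_force: [0.9, -0.2, 0.2]
opening: 0.0426
t: 14.22
tool_pos: [0.5797, 0.2064, 0.1007]
tool_rot: [-2.319, -2.11, 0.008]
contact_force: [0.5, -0.4, 0.5]
opening: 0.0426
t 14.22 p [0.5797 0.2064 0.1007] F [ 0.5 -0.4  0.5] op 0.0426 q [0.22 0.16 1.74 0.   1.25 0.31]
toolx [0.094 0.996 0.001] z [-0.008  0.001 -1.   ] yawx 84.6
[0.66 0.18 8.87]
```

View pics/t5.png

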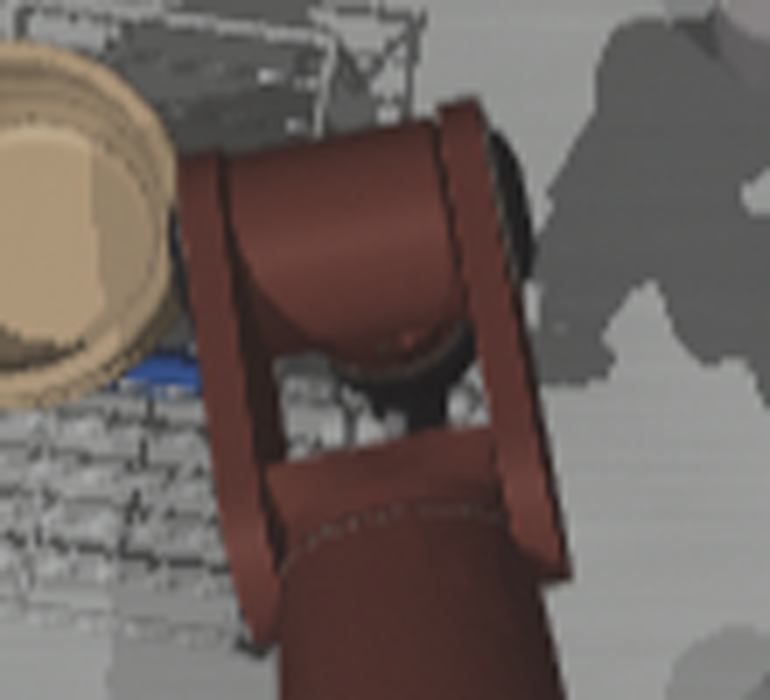

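```bash
python3 - <<'E'
from st import *
im,d=load("top",5); v,u=np.mgrid[0:384,0:512]; P=unp("top",u,v,d)
m=(u>170)&(u<235)&(v>140)&(v<225)&(P[...,2]>.2)
Q=P[m]; print("fork bbox y",Q[:,1].min(),Q[:,1].max(),"z",np.percentile(Q[:,2],[1,50,99]))
for a,b in [(176,165),(178,160),(182,160),(181,190),(185,215),(222,170),(205,160),(209,190)]: print((a,b),np.round(P[b,a],3))
im0,d0=load("top",4); P0=unp("top",u,v,d0)
m=(u<182)&(u>115)&(v>130)&(v<195)&(P0[...,2]>.13)&(P0[...,2]<.22)
Q=P0[m]; print("basket rim",np.round(Q.min(0),3),np.round(Q.max(0),3))
im,d=snap("scene",5); crop(im,230,80,400,240,4,"s5")
P=unp("scene",u,v,d)
E
```

```text
t 14.28 p [0.5819 0.207  0.104 ] F [0.3 0.5 0.5] op 0.0427 q [0.22 0.15 1.74 0.   1.25 0.31]
toolx [0.095 0.995 0.002] z [-0.002  0.003 -1.   ] yawx 84.6
fork bbox y 0.048403281739723115 0.2690411853887872 z [0.23515726 0.42623589 0.49263651]
(176, 165) [0.565 0.258 0.419]
(178, 160) [0.579 0.254 0.414]
(182, 160) [0.582 0.247 0.4  ]
(181, 190) [0.499 0.24  0.435]
(185, 215) [0.438 0.227 0.436]
(222, 170) [0.552 0.142 0.427]
(205, 160) [0.581 0.188 0.407]
(209, 190) [0.546 0.207 0.145]
basket rim [0.551 0.308 0.13 ] [0.714 0.471 0.178]
```

View pics/s5.png

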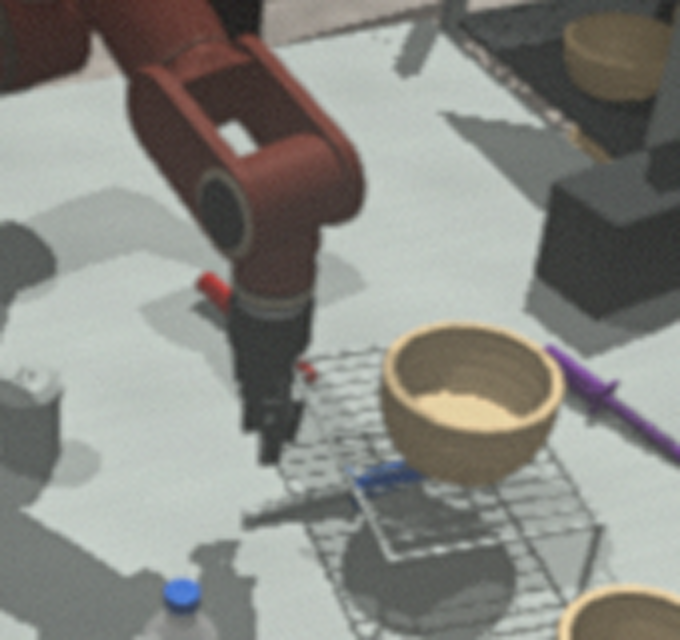

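```bash
python3 -m creep '[{"hand":0.5,"translation":[0.5,0,3],"delta_rot":[0,0,-0.6]},{"hand":0.5,"translation":[0,0,3],"delta_rot":[0,0,0]},{"hand":0.5,"translation":[0,0,2],"delta_rot":[0,0,0]},{"hand":0.5,"translation":[0,0,0.6],"delta_rot":[0,0,0]},{"hand":0.5,"translation":[0,0,0.2],"delta_rot":[0,0,0]}]'; python3 -c "
from st import *
print(to([.5815,.213,.012]))"
```

```text
t: 14.95
tool_pos: [0.5842, 0.2131, 0.0183]
tool_rot: [-2.309, -2.129, -0.007]
contact_force: [-0.6, 0.8, -0.8]
opening: 0.0426
t 14.95 p [0.5842 0.2131 0.0183] F [-0.6  0.8 -0.8] op 0.0426 q [0.23 0.27 1.76 0.   1.1  0.31]
toolx [0.081 0.997 0.004] z [ 0.003  0.004 -1.   ] yawx 85.4
[-0.04 -0.27  0.62]
```

```bash
python3 -m creep '[{"hand":0.5,"translation":[0,-0.2,0.3],"delta_rot":[0,0,0]},{"hand":0.5,"translation":[0,0,0.2],"delta_rot":[0,0,0]},{"hand":0,"translation":[0,0,0],"delta_rot":[0,0,0]},{"hand":0,"translation":[0,0,0],"delta_rot":[0,0,0]},{"hand":0,"translation":[0,0,0],"delta_rot":[0,0,0]},{"hand":0,"translation":[0,0,0],"delta_rot":[0,0,0]}]' 50; python3 st.py
```

```text
t: 15.7
tool_pos: [0.5813, 0.2132, 0.0125]
tool_rot: [-2.307, -2.129, -0.005]
contact_force: [-2.9, -0.8, 3.8]
opening: 0.0136
t 15.7 p [0.5813 0.2132 0.0125] F [-2.9 -0.8  3.8] op 0.0136 q [0.23 0.28 1.77 0.   1.09 0.31]
toolx [0.08  0.997 0.003] z [ 0.001  0.003 -1.   ] yawx 85.4
```

```bash
python3 -m creep '[{"hand":0,"translation":[-1,0,0],"delta_rot":[0,0,0]},{"hand":0,"translation":[-2.5,0,0],"delta_rot":[0,0,0]},{"hand":0,"translation":[-3,0,0],"delta_rot":[0,0,0]},{"hand":0,"translation":[-3,0,0],"delta_rot":[0,0,0]},{"hand":0,"translation":[-3,0,0],"delta_rot":[0,0,0]},{"hand":0,"translation":[-2.5,0,0],"delta_rot":[0,0,0]},{"hand":0,"translation":[-1,0,0],"delta_rot":[0,0,0]}]'; python3 st.py
```

```text
t: 16.58
tool_pos: [0.5692, 0.0529, 0.0124]
tool_rot: [-2.31, -2.127, -0.009]
contact_force: [-0.2, 4.7, 3.6]
opening: 0.0138
t 16.57 p [0.5692 0.0529 0.0124] F [-0.2  4.7  3.6] op 0.0138 q [-0.04  0.18  1.89  0.01  1.07  0.04]
toolx [0.083 0.997 0.005] z [ 0.003  0.005 -1.   ] yawx 85.3
```

```bash
python3 -m creep '[{"hand":0.5,"translation":[0,0,0],"delta_rot":[0,0,0]},{"hand":0.5,"translation":[0,0,0],"delta_rot":[0,0,0]},{"hand":0.5,"translation":[0,0,0],"delta_rot":[0,0,0]},{"hand":0.5,"translation":[0,0,-3],"delta_rot":[0,0,0]},{"hand":0.5,"translation":[-1,0,-6],"delta_rot":[0,0,0]},{"hand":0.5,"translation":[-5,0,-3.5],"delta_rot":[0,0,0]},{"hand":0.5,"translation":[-5.5,0,0],"delta_rot":[0,0,0]}]'; python3 -c "
from st import *
im,d=snap('top',6); crop(im,170,120,290,220,6,'t6'); im,d=snap('scene',6); crop(im,230,130,350,250,5,'s6')"
```

```text
t: 17.45
tool_pos: [0.5617, -0.0622, 0.1409]
tool_rot: [2.302, 2.13, 0.012]
contact_force: [0.8, -0.4, -1.1]
opening: 0.0427
t 17.45 p [ 0.5617 -0.0622  0.1409] F [ 0.8 -0.4 -1.1] op 0.0427 q [-0.24 -0.01  1.85  0.    1.3  -0.17]
toolx [0.078 0.997 0.002] z [ 0.009  0.001 -1.   ] yawx 85.6
```

View pics/t6.png

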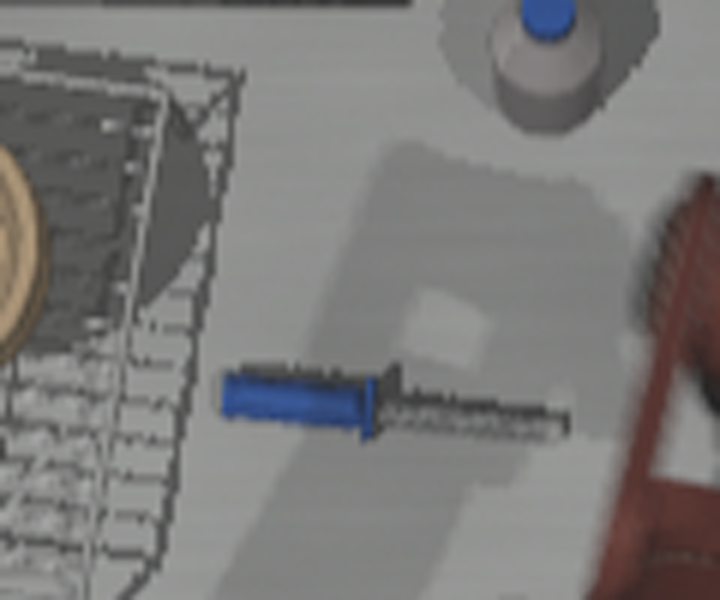

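View pics/s6.png

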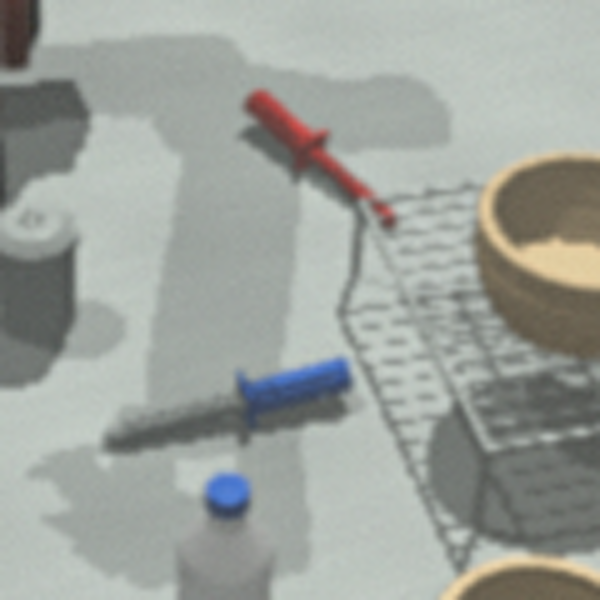

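The steel now lies clear of the rack: handle at (207–231,186) and tip near (264,190) in the top view. Next I'll measure the handle axis.

```bash
cat > steel.py <<'E'
from st import *
def meas(n,k,win):
    im,d=load(n,k); v,u=np.mgrid[0:384,0:512]; P=unp(n,u,v,d)
    hsv=cv2.cvtColor(im,cv2.COLOR_RGB2HSV); w=(u>win[0])&(u<win[2])&(v>win[1])&(v<win[3])
    b=w&(hsv[...,0]>100)&(hsv[...,0]<130)&(hsv[...,1]>110)
    Q=P[b]; print(n,"blue",len(Q),"z",np.round(np.percentile(Q[:,2],[5,50,95]),3))
    q=Q[:,:2]; (c,s,a)=cv2.minAreaRect((q*1000).astype(np.float32)); print(" rect",np.round(c,1),np.round(s,1),round(a,1))
    h=cv2.fitLine((q*1000).astype(np.float32),cv2.DIST_HUBER,0,.01,.01).ravel(); print(" line",np.round(h,3),"yaw",np.degrees(np.arctan2(h[1],h[0])))
    return Q
E
python3 - <<'E'
from steel import *
Q=meas("top",6,(200,170,236,198)); print("y range",np.round([Q[:,1].min(),Q[:,1].max()],3))
Q=meas("scene",6,(270,195,305,225));print("y range",np.round([Q[:,1].min(),Q[:,1].max()],3))
im,d=load("top",6); v,u=np.mgrid[0:384,0:512]; P=unp("top",u,v,d)
for uu in list(range(206,266,3)):
    k=(u==uu)&(v>175)&(v<198)&(P[...,2]>.007)&(P[...,2]<.045)
    if k.sum(): print(uu,v[k].min(),v[k].max(),np.round(P[k].mean(0),4))
print("tip",atz("top",np.array([264.5]),np.array([190.]),.008))
E
```

```text
t 17.55 p [ 0.5593 -0.0651  0.1374] F [ 0.6  0.9 -0.7] op 0.043 q [-0.25 -0.01  1.85  0.    1.3  -0.16]
toolx [0.085 0.996 0.001] z [ 0.003  0.001 -1.   ] yawx 85.1
top blue 157 z [0.02  0.031 0.037]
 rect [482.3 111.5] [303.5  75.2] 37.7
 line [1.16000e-01 9.93000e-01 5.75557e+02 1.86153e+02] yaw 83.343994
y range [0.048 0.228]
scene blue 85 z [0.027 0.033 0.04 ]
 rect [584.8 185.6] [80.9 19.4] 86.7
 line [6.30000e-02 9.98000e-01 5.86452e+02 1.89429e+02] yaw 86.39831
y range [0.145 0.226]
209 182 188 [0.5809 0.2208 0.0328]
212 182 189 [0.5795 0.2107 0.0315]
215 183 189 [0.5782 0.2006 0.0298]
218 183 189 [0.5781 0.1903 0.031 ]
221 183 190 [0.577  0.1803 0.028 ]
224 183 190 [0.5772 0.1701 0.028 ]
227 184 190 [0.5758 0.16   0.0267]
230 184 192 [0.5729 0.1498 0.0245]
233 186 190 [0.5738 0.1399 0.0198]
236 186 190 [0.5737 0.1296 0.0214]
239 186 190 [0.5742 0.1194 0.019 ]
242 187 190 [0.5727 0.1092 0.0181]
245 187 191 [0.571  0.0988 0.0192]
248 187 191 [0.5715 0.0886 0.017 ]
251 187 191 [0.5717 0.0784 0.0164]
254 188 192 [0.5684 0.068  0.016 ]
257 188 192 [0.5688 0.0578 0.0148]
260 188 192 [0.5693 0.0475 0.0123]
263 189 192 [0.5676 0.0371 0.0133]
tip [[0.5701931  0.03194769 0.008     ]]
```

```bash
python3 -m creep '[{"hand":0.6,"translation":[5.85,0,0],"delta_rot":[0,0,-0.8]},{"hand":0.6,"translation":[5.85,0,0],"delta_rot":[0,0,0]},{"hand":0.6,"translation":[5.85,0,0],"delta_rot":[0,0,0]},{"hand":0.6,"translation":[5.85,0,2],"delta_rot":[0,0,0]},{"hand":0.6,"translation":[0,0,4],"delta_rot":[0,0,0]},{"hand":0.6,"translation":[0,0,3],"delta_rot":[0,0,0]},{"hand":0.6,"translation":[0,0,1],"delta_rot":[0,0,0]},{"hand":0.6,"translation":[0,0,0],"delta_rot":[0,0,0]}]'; python3 -c "
from st import *
print(to([.579,.168,.012]))"
```

```text
t: 18.55
tool_pos: [0.5749, 0.1727, 0.0363]
tool_rot: [-2.292, -2.145, -0.003]
contact_force: [1.0, -1.2, 0.2]
opening: 0.0514
t 18.55 p [0.5749 0.1727 0.0363] F [ 1.  -1.2  0.2] op 0.0514 q [0.17 0.2  1.81 0.   1.13 0.23]
toolx [0.066 0.998 0.003] z [-0.001  0.003 -1.   ] yawx 86.2
[-0.45  0.44  2.43]
```

```bash
python3 -m creep '[{"hand":0.6,"translation":[-0.4,0.4,1.2],"delta_rot":[0,0,0]},{"hand":0.6,"translation":[0,0,0.9],"delta_rot":[0,0,0]},{"hand":0.6,"translation":[0,0,0.2],"delta_rot":[0,0,0]},{"hand":0,"translation":[0,0,0],"delta_rot":[0,0,0]},{"hand":0,"translation":[0,0,0],"delta_rot":[0,0,0]},{"hand":0,"translation":[0,0,0],"delta_rot":[0,0,0]},{"hand":0,"translation":[0,0,0],"delta_rot":[0,0,0]}]' 90; python3 st.py
```

```text
t: 19.42
tool_pos: [0.5794, 0.1683, 0.0145]
tool_rot: [-2.293, -2.145, -0.005]
contact_force: [-1.7, -0.2, 3.0]
opening: 0.0226
t 19.43 p [0.5794 0.1683 0.0145] F [-1.7 -0.2  3. ] op 0.0226 q [0.16 0.24 1.81 0.   1.09 0.22]
toolx [0.066 0.998 0.003] z [ 0.001  0.003 -1.   ] yawx 86.2
```

```bash
python3 -m creep '[{"hand":0,"translation":[0,0,-2],"delta_rot":[0,0,0]},{"hand":0,"translation":[0,0,-5],"delta_rot":[0,0,0]},{"hand":0,"translation":[0,0,-5],"delta_rot":[0,0,0]},{"hand":0,"translation":[0,0,-5],"delta_rot":[0,0,0]},{"hand":0,"translation":[0,0,-1],"delta_rot":[0,0,0]}]'; python3 - <<'E'
from st import *
im,d=snap("top",7); crop(im,290,110,410,240,4,"t7"); im,d=snap("scene",7); crop(im,140,130,340,280,4,"s7")
E
```

```text
t: 20.05
tool_pos: [0.5815, 0.1681, 0.1998]
tool_rot: [2.291, 2.144, 0.017]
contact_force: [1.0, -0.3, -2.5]
opening: 0.0225
t 20.05 p [0.5815 0.1681 0.1998] F [ 1.  -0.3 -2.5] op 0.0225 q [0.16 0.03 1.71 0.   1.4  0.22]
toolx [0.066 0.998 0.006] z [ 0.011  0.005 -1.   ] yawx 86.2
```

View pics/t7.png

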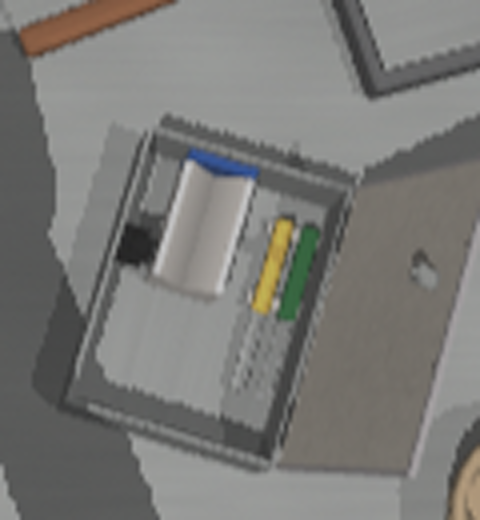

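View pics/s7.png

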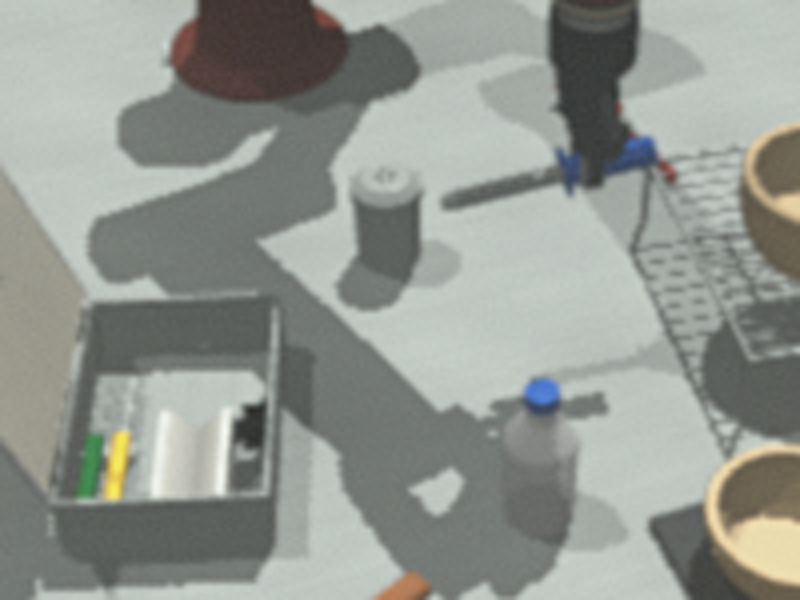

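```bash
python3 - <<'E'
from st import *
c=np.array([[160,122],[65,405],[268,465],[355,185]])/4+[290,110]
X=atz("top",c[:,0],c[:,1],.068)[:,:2]; print(np.round(X,4), "centre",X.mean(0))
e=[np.linalg.norm(X[i]-X[(i+1)%4]) for i in range(4)]; print("sides",np.round(e,4))
for a,b in((1,0),(2,3)): dd=X[a*0+b]-X[a]; print("yaw",np.degrees(np.arctan2(dd[1],dd[0])))
k=np.array([[155,278],[222,297],[190,165],[255,180]])/4+[290,110]
K=atz("top",k[:,0],k[:,1],.049)[:,:2]; print("cradle corners",np.round(K,4))
im,d=load("top",7); v,u=np.mgrid[0:384,0:512]; P=unp("top",u,v,d)
# depth-based rim fit
m=(u>300)&(u<385)&(v>132)&(v<232)&(P[...,2]>.06)&(P[...,2]<.075)
Q=P[m]; (cc,s,a)=cv2.minAreaRect((Q[:,:2]*1000).astype(np.float32)); print("rim depth rect",np.round(cc,1),np.round(s,1),a,len(Q))
# cradle by depth
cen=np.array([.590,-.2245]); ex=np.array([np.cos(np.radians(-17.2)),np.sin(np.radians(-17.2))]); ey=np.array([-ex[1],ex[0]])
bx=(P[...,:2]-cen)@ex; by=(P[...,:2]-cen)@ey
for x in (.015,.035,.055,.075,.095):
    k=(abs(bx-x)<.01)&(abs(by)<.07)
    o=np.argsort(by[k]); Y=by[k][o]; Z=P[...,2][k][o]
    hi=(Z>.035)&(Z<.06); print(x,"cradle y",np.round(Y[hi].min(),3),np.round(Y[hi].max(),3))
    bins=np.arange(-.02,.06,.004); print([ (round(bb,3),round(float(np.median(Z[(Y>=bb)&(Y<bb+.004)])),3)) for bb in bins if ((Y>=bb)&(Y<bb+.004)).any()])
hsv=cv2.cvtColor(im,cv2.COLOR_RGB2HSV); b=(u>325)&(u<360)&(v>140)&(v<165)&(hsv[...,0]>100)&(hsv[...,0]<130)&(hsv[...,1]>110)
print("stop x",np.round([bx[b].min(),bx[b].max()],3),"y",np.round([by[b].min(),by[b].max()],3),"z",np.round(np.percentile(P[b][:,2],[5,50,95]),3))
E
```

```text
t 20.15 p [0.5796 0.1678 0.1953] F [ 0.6 -0.6 -2.7] op 0.0225 q [0.16 0.03 1.71 0.   1.4  0.22]
toolx [0.066 0.998 0.004] z [ 0.004  0.004 -1.   ] yawx 86.2
[[ 0.7325 -0.1861]
 [ 0.4919 -0.105 ]
 [ 0.445  -0.2703]
 [ 0.6803 -0.3486]] centre [ 0.58742503 -0.22750336]
sides [0.2538 0.1718 0.2479 0.1707]
yaw -18.617691464433097
yaw -18.414401624889468
cradle corners [[ 0.6024 -0.1833]
 [ 0.5869 -0.2393]
 [ 0.7004 -0.2143]
 [ 0.6881 -0.2693]]
rim depth rect [ 589.1 -226.4] [181.9 247.9] 72.86788940429688 420
0.015 cradle y -0.012 0.07
[(np.float64(-0.02), 0.003), (np.float64(-0.016), -0.002), (np.float64(-0.012), 0.044), (np.float64(-0.008), 0.046), (np.float64(-0.004), 0.041), (np.float64(0.0), 0.04), (np.float64(0.004), 0.034), (np.float64(0.008), 0.03), (np.float64(0.012), 0.026), (np.float64(0.016), 0.024), (np.float64(0.02), 0.025), (np.float64(0.024), 0.032), (np.float64(0.028), 0.033), (np.float64(0.032), 0.037), (np.float64(0.036), 0.043), (np.float64(0.04), 0.047), (np.float64(0.044), 0.046), (np.float64(0.048), 0.018), (np.float64(0.052), 0.023), (np.float64(0.056), 0.004)]
0.0
[... 1621 characters left out ...]
.float64(0.048), 0.017), (np.float64(0.052), 0.001), (np.float64(0.056), 0.003)]
0.095 cradle y -0.011 0.049
[(np.float64(-0.02), 0.001), (np.float64(-0.012), 0.05), (np.float64(-0.008), 0.047), (np.float64(-0.004), 0.044), (np.float64(0.0), 0.038), (np.float64(0.004), 0.034), (np.float64(0.008), 0.033), (np.float64(0.012), 0.026), (np.float64(0.016), 0.027), (np.float64(0.02), 0.028), (np.float64(0.024), 0.032), (np.float64(0.028), 0.038), (np.float64(0.032), 0.037), (np.float64(0.036), 0.042), (np.float64(0.04), 0.046), (np.float64(0.044), 0.049), (np.float64(0.048), 0.018), (np.float64(0.052), 0.001), (np.float64(0.056), 0.002)]
stop x [0.107 0.119] y [-0.015  0.048] z [0.039 0.051 0.058]
```

The groove runs along box y of about 0.018, with the stop at x of about 0.109 in my box frame, close to the given 19 and 110 mm. I'll level the steel and turn it, then carry it over the box.

```bash
python3 -m creep '[{"hand":0,"translation":[0,0,0],"delta_rot":[0,-4.9,0]},{"hand":0,"translation":[0,0,0],"delta_rot":[0,0,0]}]'; python3 - <<'E'
from st import *
im,d=snap("top",8); im2,d2=snap("scene",8); crop(im2,230,120,330,200,7,"s8")
v,u=np.mgrid[0:384,0:512]
for n,dd,w in(("top",d,(205,150,300,215)),("scene",d2,(235,160,310,190))):
    P=unp(n,u,v,dd)
    m=(u>w[0])&(u<w[2])&(v>w[1])&(v<w[3])&(P[...,2]>.15)&(P[...,2]<.24)&(P[...,1]<.14)&(abs(P[...,0]-.575)<.04)
    Q=P[m]; 
    if len(Q)>10: print(n,len(Q),"y",Q[:,1].min(),Q[:,1].max(),"z vs y",np.polyfit(Q[:,1],Q[:,2],1),"x vs y",np.polyfit(Q[:,1],Q[:,0],1))
E
```

```text
t: 20.4
tool_pos: [0.5774, 0.1682, 0.1905]
tool_rot: [2.252, 2.111, -0.098]
contact_force: [0.4, 0.2, -3.6]
opening: 0.0225
t 20.4 p [0.5774 0.1682 0.1905] F [ 0.4  0.2 -3.6] op 0.0225 q [ 0.2   0.05  1.7  -0.08  1.42  0.27]
toolx [ 0.064  0.995 -0.082] z [-0.01  -0.082 -0.997] yawx 86.3
top 187 y 0.03576889016008476 0.13554360322227582 z vs y [-0.00214197  0.19896898] x vs y [0.07942506 0.56337821]
scene 137 y 0.03274268795670421 0.13976163387810642 z vs y [0.00359153 0.20042224] x vs y [0.07668889 0.56980406]
```

View pics/s8.png

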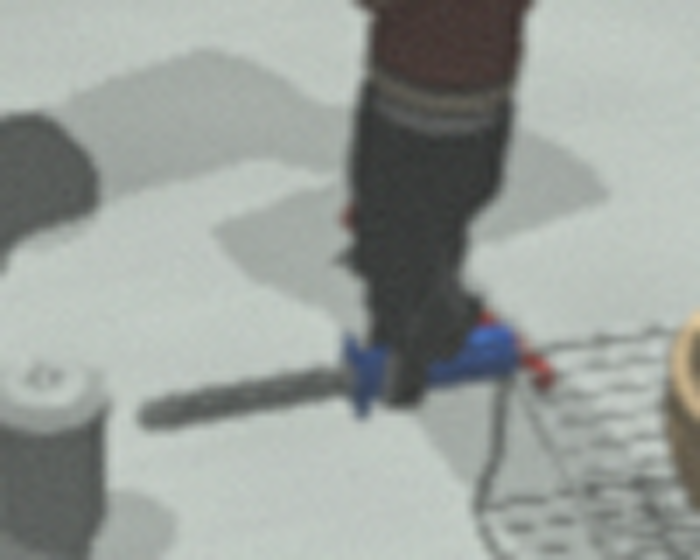

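The steel is level (slope 0.002) and the tip is 135 mm ahead of the grip. I'll turn about world z in place, then carry it.

```bash
python3 -m creep '[{"hand":0,"translation":[0,0,-1],"delta_rot":[-0.79,0,-9.6]},{"hand":0,"translation":[0,0,0],"delta_rot":[-0.79,0,-9.6]},{"hand":0,"translation":[0,0,0],"delta_rot":[-0.79,0,-9.6]},{"hand":0,"translation":[0,0,0],"delta_rot":[-0.79,0,-9.6]},{"hand":0,"translation":[0,0,0],"delta_rot":[-0.79,0,-9.6]},{"hand":0,"translation":[0,0,0],"delta_rot":[-0.79,0,-9.6]},{"hand":0,"translation":[0,0,0],"delta_rot":[-0.79,0,-9.6]},{"hand":0,"translation":[0,0,0],"delta_rot":[-0.79,0,-9.6]}]'; python3 -c "
from st import *
print('y',np.round(M[:,1],3)); print(to([.560,-.1964,.20]))"
```

```text
t: 21.5
tool_pos: [0.5784, 0.1679, 0.2026]
tool_rot: [0.438, 3.03, -0.018]
contact_force: [0.2, -0.0, -3.3]
opening: 0.0224
t 21.5 p [0.5784 0.1679 0.2026] F [ 0.2 -0.  -3.3] op 0.0224 q [ 0.18 -0.02  1.75 -0.04  1.34 -1.1 ]
toolx [-0.956  0.282 -0.08 ] z [ 0.077 -0.023 -0.997] yawx 163.5
y [ 0.283  0.959 -0.   ]
[ -8.51 -35.46   0.96]
```

```bash
python3 -m creep '[{"hand":0,"translation":[-1.42,-5.9,0],"delta_rot":[0,0,0]},{"hand":0,"translation":[-1.42,-5.9,0],"delta_rot":[0,0,0]},{"hand":0,"translation":[-1.42,-5.9,0],"delta_rot":[0,0,0]},{"hand":0,"translation":[-1.42,-5.9,0],"delta_rot":[0,0,0]},{"hand":0,"translation":[-1.42,-5.9,0],"delta_rot":[0,0,0]},{"hand":0,"translation":[-1.42,-5.9,0],"delta_rot":[0,0,0]},{"hand":0,"translation":[0,0,3],"delta_rot":[0,0,0]},{"hand":0,"translation":[0,0,0],"delta_rot":[0,0,0]}]'; python3 - <<'E'
from st import *
im,d=snap("top",9); im2,d2=snap("scene",9); crop(im2,100,100,260,280,4,"s9")
v,u=np.mgrid[0:384,0:512]
cen=np.array([.590,-.2245]); ex=np.array([np.cos(np.radians(-17.2)),np.sin(np.radians(-17.2))]); ey=np.array([-ex[1],ex[0]])
for n,dd in(("top",d),("scene",d2)):
    P=unp(n,u,v,dd); bx=(P[...,:2]-cen)@ex; by=(P[...,:2]-cen)@ey
    m=(P[...,2]>.13)&(P[...,2]<.22)&(bx>0)&(bx<.13)&(abs(by-.018)<.03)
    if m.sum()>10: print(n,m.sum(),"x",bx[m].min(),bx[m].max(),"z vs x",np.polyfit(bx[m],P[m][:,2],1),"y vs x",np.polyfit(bx[m],by[m],1))
print("tcp box",(p[:2]-cen)@ex,(p[:2]-cen)@ey)
E
```

```text
t: 22.5
tool_pos: [0.5579, -0.1957, 0.1767]
tool_rot: [0.45, 3.034, -0.014]
contact_force: [-1.4, 0.4, -3.5]
opening: 0.0225
t 22.5 p [ 0.5579 -0.1957  0.1767] F [-1.4  0.4 -3.5] op 0.0225 q [-0.47 -0.03  1.8   0.02  1.29 -1.75]
toolx [-0.954  0.289 -0.074] z [ 0.072 -0.02  -0.997] yawx 163.1
top 33 x 0.0720095893044207 0.09652582136053837 z vs x [-0.18521889  0.19913908] y vs x [0.17191902 0.00270098]
scene 119 x 0.0002047014297737328 0.09707291517151694 z vs x [-0.02736469  0.19084973] y vs x [-0.00997876  0.02080432]
tcp box -0.03916114836025169 0.01806931589845448
```

View pics/s9.png

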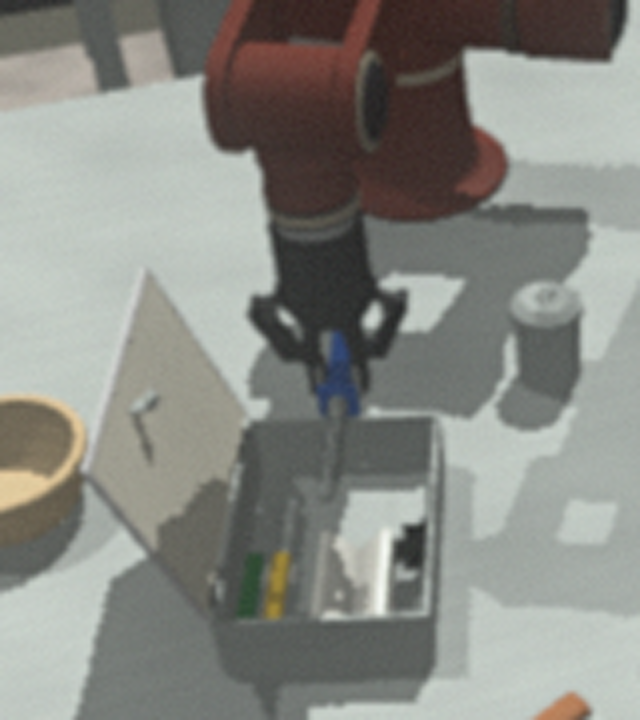

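```bash
python3 -m creep '[{"hand":0,"translation":[0.37,0,4],"delta_rot":[0,-0.8,0]},{"hand":0,"translation":[0.37,0,4.5],"delta_rot":[0,0,0]},{"hand":0,"translation":[0.25,0,3],"delta_rot":[0,0,0]},{"hand":0,"translation":[0.1,0,1.4],"delta_rot":[0,0,0]},{"hand":0,"translation":[0,0,0],"delta_rot":[0,0,0]}]'; python3 - <<'E'
from st import *
im2,d2=snap("scene",10); crop(im2,140,170,240,280,5,"s10")
cen=np.array([.590,-.2245]); ex=np.array([np.cos(np.radians(-17.2)),np.sin(np.radians(-17.2))]); ey=np.array([-ex[1],ex[0]])
print("tcp box",(p[:2]-cen)@ex,(p[:2]-cen)@ey)
E
```

```text
t: 23.22
tool_pos: [0.562, -0.1955, 0.0517]
tool_rot: [0.442, 3.014, -0.021]
contact_force: [-0.1, 0.8, -2.2]
opening: 0.0224
t 23.23 p [ 0.562  -0.1955  0.0517] F [-0.1  0.8 -2.2] op 0.0224 q [-0.47  0.11  1.88  0.02  1.05 -1.76]
toolx [-0.953  0.286 -0.096] z [ 0.092 -0.027 -0.995] yawx 163.3
tcp box -0.03534036052824874 0.0194378773975561
```

View pics/s10.png

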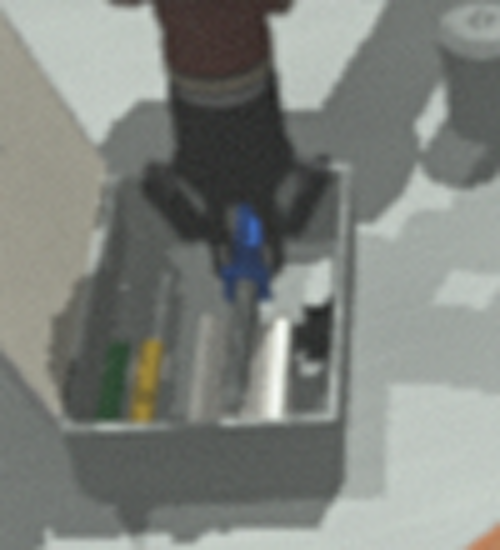

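```bash
python3 -m creep '[{"hand":0,"translation":[0.05,-0.1,0.6],"delta_rot":[0,0,0]},{"hand":0,"translation":[0.05,0,0.5],"delta_rot":[0,0,0]},{"hand":0,"translation":[0.02,0,0.3],"delta_rot":[0,0,0]},{"hand":0,"translation":[0.02,0,0.2],"delta_rot":[0,0,0]}]';python3 -m creep '[{"hand":0,"translation":[0.02,0,0.15],"delta_rot":[0,0,0]},{"hand":0,"translation":[0.01,0,0.15],"delta_rot":[0,0,0]}]';
```

```text
t: 23.78
tool_pos: [0.5616, -0.197, 0.0353]
tool_rot: [0.444, 3.013, -0.021]
contact_force: [-0.2, 0.2, -3.6]
opening: 0.0227
t: 24.02
tool_pos: [0.5617, -0.197, 0.0325]
tool_rot: [0.444, 3.013, -0.021]
contact_force: [0.1, 0.0, -2.4]
opening: 0.0226
```

```bash
python3 -m creep '[{"hand":0,"translation":[0.01,0,0.15],"delta_rot":[0,0,0]},{"hand":0,"translation":[0.01,0,0.1],"delta_rot":[0,0,0]}]'; python3 -m creep '[{"hand":0,"translation":[0.01,0,0.1],"delta_rot":[0,0,0]},{"hand":0,"translation":[0.0,0,0],"delta_rot":[0,0,0]}]';
```

```text
t: 24.28
tool_pos: [0.5625, -0.1968, 0.0312]
tool_rot: [0.443, 3.012, -0.02]
contact_force: [-3.8, 4.2, 6.6]
opening: 0.0226
t: 24.52
tool_pos: [0.5629, -0.1966, 0.0308]
tool_rot: [0.443, 3.011, -0.02]
contact_force: [-3.5, 5.7, 7.4]
opening: 0.022
```

```bash
python3 -m creep '[{"hand":0,"translation":[0,0.1,-0.05],"delta_rot":[0,0,0]},{"hand":0,"translation":[-0.2,0,0],"delta_rot":[0,0,0]},{"hand":0,"translation":[-0.2,0,0],"delta_rot":[0,0,0]}]'; python3 -m creep '[{"hand":0,"translation":[-0.2,0,0],"delta_rot":[0,0,0]},{"hand":0,"translation":[-0.1,0,0],"delta_rot":[0,0,0]}]'
```

```text
t: 24.9
tool_pos: [0.5637, -0.1964, 0.0305]
tool_rot: [0.443, 3.02, -0.019]
contact_force: [-18.8, 7.2, 18.1]
opening: 0.0225
t: 25.15
tool_pos: [0.5646, -0.1967, 0.0306]
tool_rot: [0.444, 3.026, -0.018]
contact_force: [-23.6, 8.1, 22.4]
opening: 0.0225
```

```bash
python3 - <<'E'
from st import *
im,d=snap("top",11); im2,d2=snap("scene",11); crop(im2,150,190,230,270,8,"s11");crop(im,300,130,390,230,6,"t11")
v,u=np.mgrid[0:384,0:512]
cen=np.array([.590,-.2245]); ex=np.array([np.cos(np.radians(-17.2)),np.sin(np.radians(-17.2))]); ey=np.array([-ex[1],ex[0]])
print("tcp box",(p[:2]-cen)@ex,(p[:2]-cen)@ey)
P=unp("scene",u,v,d2); bx=(P[...,:2]-cen)@ex; by=(P[...,:2]-cen)@ey
for x in np.arange(-.02,.12,.01):
    k=(abs(bx-x)<.005)&(abs(by-.018)<.01)&(P[...,2]<.08); 
    if k.any(): print(round(x,3),k.sum(),"z max",round(float(np.percentile(P[...,2][k],90)),3),"y@",round(float(np.median(by[k][P[...,2][k]>np.percentile(P[...,2][k],60)])),3))
E
```

```text
t 25.15 p [ 0.5646 -0.1967  0.0306] F [-23.6   8.1  22.4] op 0.0225 q [-0.47  0.16  1.88  0.02  1.03 -1.75]
toolx [-0.954  0.286 -0.084] z [ 0.081 -0.024 -0.996] yawx 163.3
tcp box -0.032511612005427445 0.019030614262841222
-0.02 7 z max 0.054 y@ 0.024
-0.01 24 z max 0.053 y@ 0.019
0.0 11 z max 0.046 y@ 0.019
0.01 20 z max 0.046 y@ 0.02
0.02 20 z max 0.044 y@ 0.019
0.03 19 z max 0.045 y@ 0.023
0.04 20 z max 0.047 y@ 0.021
0.05 20 z max 0.045 y@ 0.02
0.06 22 z max 0.046 y@ 0.019
0.07 25 z max 0.045 y@ 0.019
0.08 25 z max 0.046 y@ 0.02
0.09 20 z max 0.046 y@ 0.019
0.1 11 z max 0.046 y@ 0.02
0.11 9 z max -0.744 y@ 0.015
```

View pics/s11.png

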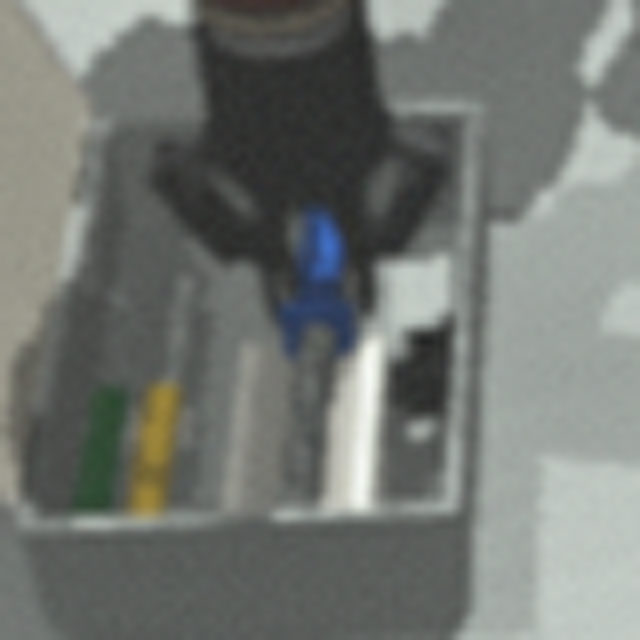

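View pics/t11.png

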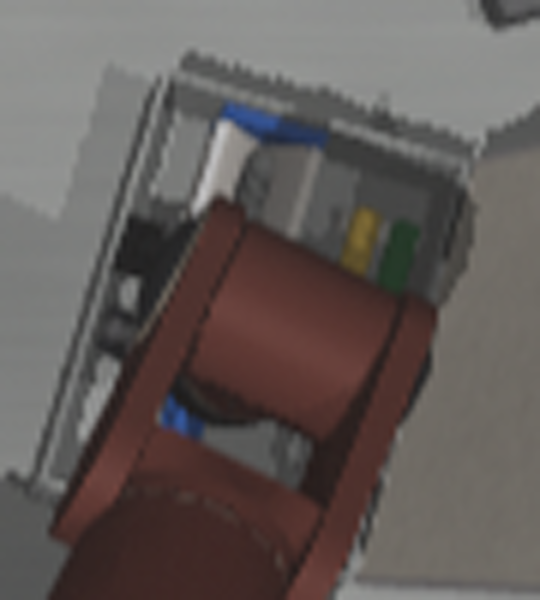

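The rod lies level in the groove but its tip is still a few mm short of the stop. The down-force is making friction, so I'll unload z and then push on.

```bash
python3 -m creep '[{"hand":0,"translation":[0,0,-0.15],"delta_rot":[0,0,0]},{"hand":0,"translation":[0,0,-0.15],"delta_rot":[0,0,0]},{"hand":0,"translation":[0,0,0],"delta_rot":[0,0,0]}]'; python3 - <<'E'
from st import *
cen=np.array([.590,-.2245]); ex=np.array([np.cos(np.radians(-17.2)),np.sin(np.radians(-17.2))]); ey=np.array([-ex[1],ex[0]])
print("tcp box",(p[:2]-cen)@ex,(p[:2]-cen)@ey)
E
```

```text
t: 25.62
tool_pos: [0.5681, -0.1981, 0.0326]
tool_rot: [0.444, 3.014, -0.021]
contact_force: [0.2, -0.0, -3.7]
opening: 0.0227
t 25.62 p [ 0.5681 -0.1981  0.0326] F [ 0.2 -0.  -3.7] op 0.0227 q [-0.47  0.16  1.87  0.02  1.02 -1.75]
toolx [-0.953  0.287 -0.096] z [ 0.092 -0.028 -0.995] yawx 163.2
tcp box -0.0287113603450981 0.018755478567695265
```

```bash
python3 -m creep '[{"hand":0,"translation":[-0.15,0,0.02],"delta_rot":[0,0,0]},{"hand":0,"translation":[-0.15,0,0.02],"delta_rot":[0,0,0]}]'; python3 -m creep '[{"hand":0,"translation":[-0.15,0,0.02],"delta_rot":[0,0,0]},{"hand":0,"translation":[0,0,0],"delta_rot":[0,0,0]}]'
```

```text
t: 25.88
tool_pos: [0.5709, -0.1988, 0.0326]
tool_rot: [0.444, 3.015, -0.021]
contact_force: [-4.3, 0.3, -2.1]
opening: 0.0224
t: 26.12
tool_pos: [0.571, -0.1987, 0.0321]
tool_rot: [0.444, 3.018, -0.02]
contact_force: [-7.3, 1.5, 0.5]
opening: 0.0223
```

Contact with the stop: the TCP stalls at box x of -0.026, which puts the tip at about 0.109, as measured. I'll lower it onto the flanks while keeping a light push.

```bash
python3 -m creep '[{"hand":0,"translation":[0,0,0.1],"delta_rot":[0,0,0]},{"hand":0,"translation":[-0.1,0,0.1],"delta_rot":[0,0,0]},{"hand":0,"translation":[0,0,0],"delta_rot":[0,0,0]}]'; python3 st.py
```

```text
t: 26.5
tool_pos: [0.5712, -0.1987, 0.0307]
tool_rot: [0.445, 3.021, -0.019]
contact_force: [-16.7, 5.2, 8.2]
opening: 0.0225
t 26.5 p [ 0.5712 -0.1987  0.0307] F [-16.7   5.2   8.2] op 0.0225 q [-0.46  0.17  1.86  0.02  1.02 -1.75]
toolx [-0.954  0.287 -0.089] z [ 0.085 -0.025 -0.996] yawx 163.2
```

```bash
python3 -m creep '[{"hand":0.5,"translation":[0,0,0],"delta_rot":[0,0,0]},{"hand":0.5,"translation":[0,0,0],"delta_rot":[0,0,0]},{"hand":0.5,"translation":[0,0,0],"delta_rot":[0,0,0]},{"hand":0.5,"translation":[0.3,0,-3],"delta_rot":[0,0,0]},{"hand":0.5,"translation":[0.5,0,-5],"delta_rot":[0,0,0]},{"hand":0.5,"translation":[0.5,0,-6],"delta_rot":[0,0,0]}]'; python3 -m creep '[{"hand":0.5,"translation":[0,0,-6],"delta_rot":[0,0,0]},{"hand":0.5,"translation":[4,4,-2],"delta_rot":[0,0,0]},{"hand":0.5,"translation":[4,5,0],"delta_rot":[0,0,0]},{"hand":0.5,"translation":[2,6,0],"delta_rot":[0,0,0]},{"hand":0.5,"translation":[2,6,0],"delta_rot":[0,0,0]},{"hand":0.5,"translation":[2,6,0],"delta_rot":[0,0,0]},{"hand":0.5,"translation":[0,6,0],"delta_rot":[0,0,0]}]'; cat > fin.py <<'E'
import sys
from st import *
k=sys.argv[1]
im,d=snap("top",k); im2,d2=snap("scene",k); crop(im2,120,170,240,280,5,"s"+k);crop(im,300,130,390,230,6,"t"+k)
v,u=np.mgrid[0:384,0:512]
cen=np.array([.590,-.2245]); ex=np.array([np.cos(np.radians(-17.2)),np.sin(np.radians(-17.2))]); ey=np.array([-ex[1],ex[0]])
for n,dd in(("top",d),("scene",d2)):
    P=unp(n,u,v,dd); bx=(P[...,:2]-cen)@ex; by=(P[...,:2]-cen)@ey; print(n)
    for x in np.arange(-.1,.115,.01):
        kk=(abs(bx-x)<.005)&(abs(by-.018)<.008)&(P[...,2]<.08)
        if kk.any(): print(round(x,3),kk.sum(),"z med",round(float(np.median(P[...,2][kk])),3), "p90",round(float(np.percentile(P[...,2][kk],90)),3))
E
python3 fin.py 12
```

```text
t: 27.25
tool_pos: [0.5477, -0.1916, 0.1696]
tool_rot: [0.444, 3.015, -0.02]
contact_force: [1.6, -1.0, -0.8]
opening: 0.0423
t: 28.12
tool_pos: [0.503, 0.165, 0.2362]
tool_rot: [0.442, 3.011, -0.02]
contact_force: [1.4, -1.0, 0.2]
opening: 0.0423
t 28.12 p [0.503  0.165  0.2362] F [ 1.4 -1.   0.2] op 0.0423 q [ 0.2  -0.23  1.89 -0.05  1.4  -1.07]
toolx [-0.953  0.286 -0.099] z [ 0.095 -0.027 -0.995] yawx 163.3
top
-0.1 13 z med 0.001 p90 0.006
-0.09 22 z med 0.002 p90 0.043
-0.08 16 z med 0.045 p90 0.049
-0.07 14 z med 0.046 p90 0.05
-0.06 14 z med 0.047 p90 0.049
-0.05 14 z med 0.047 p90 0.048
-0.04 15 z med 0.046 p90 0.049
-0.03 12 z med 0.046 p90 0.05
-0.02 14 z med 0.046 p90 0.049
-0.01 14 z med 0.045 p90 0.053
-0.0 9 z med 0.046 p90 0.053
0.01 15 z med 0.04 p90 0.046
0.02 13 z med 0.042 p90 0.045
0.03 13 z med 0.042 p90 0.046
0.04 15 z med 0.041 p90 0.045
0.05 14 z med 0.042 p90 0.045
0.06 13 z med 0.039 p90 0.048
0.07 12 z med 0.041 p90 0.046
0.08 14 z med 0.041 p90 0.044
0.09 14 z med 0.042 p90 0.047
0.1 10 z med 0.044 p90 0.046
0.11 18 z med 0.048 p90 0.055
scene
-0.09 2 z med 0.048 p90 0.05
-0.08 9 z med 0.048 p90 0.05
-0.07 7 z med 0.049 p90 0.051
-0.06 8 z med 0.048 p90 0.051
-0.05 9 z med 0.048 p90 0.051
-0.04 6 z med 0.049 p90 0.051
-0.03 9 z med 0.051 p90 0.053
-0.02 8 z med 0.048 p90 0.051
-0.01 7 z med 0.053 p90 0.055
-0.0 17 z med 0.046 p90 0.055
0.01 18 z med 0.041 p90 0.046
0.02 15 z med 0.037 p90 0.048
0.03 14 z med -0.347 p90 0.046
0.04 18 z med -0.351 p90 0.045
0.05 15 z med 0.038 p90 0.047
0.06 21 z med 0.042 p90 0.047
0.07 11 z med 0.043 p90 0.047
0.08 17 z med 0.044 p90 0.048
0.09 16 z med 0.043 p90 0.048
0.1 9 z med -0.748 p90 0.047
0.11 6 z med -0.745 p90 -0.741
```

View pics/t12.png

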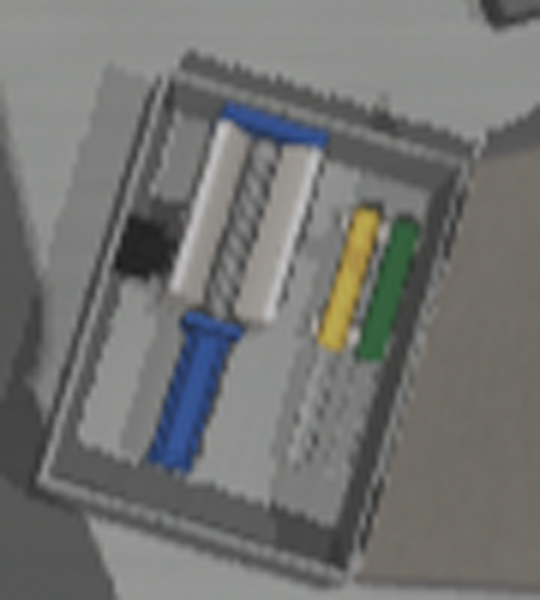

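View pics/s12.png

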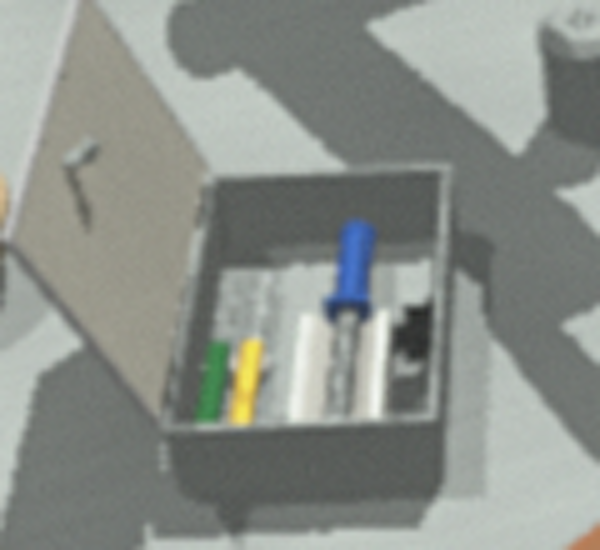

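```bash
python3 - <<'E'
from h import *
im,d=load("top",12)
cen=np.array([.590,-.2245]); ex=np.array([np.cos(np.radians(-17.2)),np.sin(np.radians(-17.2))]); ey=np.array([-ex[1],ex[0]])
def prof(y,z,xs):
    P=np.array([np.r_[cen+x*ex+y*ey,z] for x in xs]); q=proj("top",P).astype(np.float32)
    return cv2.remap(im.astype(np.float32),q[:,0][None],q[:,1][None],cv2.INTER_LINEAR)[0]
def edge(ys,z,lo,hi):
    xs=np.arange(lo,hi,.0005); b=np.mean([ (lambda c:c[:,2]-c[:,0])(prof(y,z,xs)) for y in ys],0)
    h=(b.max()+b.min())/2; i=np.where(np.diff(np.sign(b-h)))[0]; return np.round(xs[i],4),b.min(),b.max()
print("handle rear (z .036-.05)",edge([.012,.016,.02,.024],.045,-.11,-.06))
print("guard front/back top z.053",edge([.012,.016,.02,.024],.053,-.03,.03),edge([.006,.030],.045,-.04,.03))
print("stop front at cradle-top z .049",edge([-.008,.042],.049,.09,.112),edge([-.005,.040],.049,.09,.125))
print("white cradle end: ",)
xs=np.arange(-.01,.03,.0005)
b=np.mean([prof(y,.049,xs).mean(1) for y in (-.009,.044)],0); i=np.argmax(np.gradient(b)); print(xs[i])
E
```

```text
handle rear (z .036-.05) (array([-0.0915]), np.float32(0.12963867), np.float32(84.33594))
guard front/back top z.053 (array([-0.0055]), np.float32(-0.90405273), np.float32(84.52319)) (array([-0.04  , -0.032 , -0.0285, -0.0205, -0.016 , -0.0125, -0.003 ]), np.float32(-7.5), np.float32(77.61133))
stop front at cradle-top z .049 (array([0.1085]), np.float32(-3.6225586), np.float32(80.981445)) (array([0.108 , 0.1185]), np.float32(-7.5195312), np.float32(83.484375))
white cradle end: 
0.0035000000000000118
```

```bash
python3 - <<'E'
from h import *
v,u=np.mgrid[0:384,0:512]
for n,ws in (("top",{"dredger":(250,222,282,252),"mister":(248,112,276,144),"stack":(115,130,182,195)}),("scene",{"basket":(72,195,128,245),"dredger":(225,165,250,200),"mister":(262,222,290,268),"stack":(318,155,375,205)})):
    a,_=load(n,0); b,_=load(n,12)
    for k,w in ws.items():
        A=cv2.cvtColor(a[w[1]:w[3],w[0]:w[2]],cv2.COLOR_RGB2GRAY)
        B=cv2.cvtColor(b[w[1]-8:w[3]+8,w[0]-8:w[2]+8],cv2.COLOR_RGB2GRAY)
        r=cv2.matchTemplate(B,A,cv2.TM_CCOEFF_NORMED); print(n,k,np.array(np.unravel_index(r.argmax(),r.shape))-8,round(float(r.max()),3))
im,d=load("scene",12); P=unp("scene",u,v,d)
ey=np.array([.296,.955,0]); H=np.array([.629,-.1766,0])-.147*ey
m=(u>115)&(u<165)&(v>165)&(v<255)&(P[...,2]>.1)&(P[...,2]<.27); Q=P[m]; yy=(Q-H)@ey; g=(yy>-.09)&(yy<.03)
c=np.polyfit(Q[g,2]-.075,yy[g],1); print("lid angle",np.pi/2-np.arctan(c[0]))
cv2.imwrite("pics/full12.png",im[:,:,::-1])
E
```

```text
top dredger [0 0] 0.988
top mister [0 0] 1.0
top stack [0 0] 0.949
scene basket [0 0] 0.799
scene dredger [-1  0] 0.891
scene mister [0 0] 0.74
scene stack [0 0] 0.943
lid angle 1.88229368379299
```

View pics/full12.png

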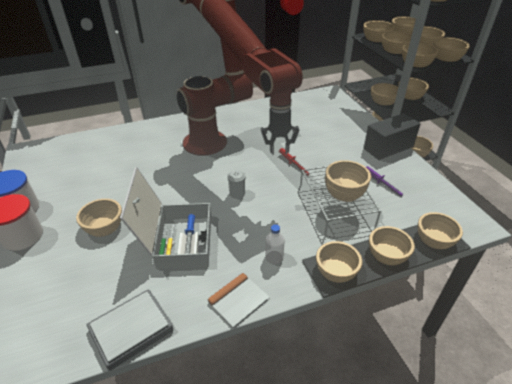

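The lid stands at 1.88 rad, the steel is in its cradle at about (190,232), nothing else has moved, and the gripper is clear. I'm handing the job in.

```bash
python3 -c "
from station import ctrl
print(ctrl.finish_job(), ctrl.get_obs()['t'])"
```

```text
the job is handed in; nothing more can be done
the job is handed in; nothing more can be done
```

The blue sharpening steel is in the knife box's V-cradle with its rod against the back stop, and the lid is standing open. I handed in at about 28 s of the 69 s allowed; no verdict was reported.

- **Lid:** I pressed the mark to the hard stop at about 18 N, a little above the 12–15 N you gave, then followed it up with the fingers to about 1.9 rad. It rose at roughly 0.5 rad/s, with the fingers following it all the way. My last picture puts it at about 1.88 rad.
- **Steel:** I drew it out from under the rack by the rod, regripped the handle, levelled and turned it, and lowered it into the groove. The first push stalled a few mm short because I was pressing it down too hard. After unloading it I pushed again until it stopped at the expected place under about 17 N, then let go.
- **Seating:** After release the rod lies level along the groove at the expected height. The picture measurements put the guard and the handle's end within 2 mm of fully home. I could not measure the tip touching the stop any closer than that, so it rests on the stall and the push force.
- **Other things:** Comparing pictures from before and after shows no shift of the baskets, the dredger or the bottle. The dredger matched one pixel off in one camera and dead on in the other. Some of the scene-camera matches were weak because of changed shadows, but they showed no displacement.

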